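Lay out an amplifier for a bench test

TASK

Lay the amplifier's parts out on the blue mat for a bench test: the transformer behind the green supply board, centred on its blue terminal block and square to the board; the gold resistor behind the red amplifier board, centred on its green terminal block and lying lengthwise along that edge; each with about 25 mm of clear mat between it and the board's edge. Stand the blue capacitor midway between the two boards, put the heat sink centred and square on the amplifier board's bright metal plate, and the fan flat, centred and square on top of the heat sink. Set the heat sink and the fan down gently, without dropping them or pressing hard on the boards, leave the reel of solder and the flux jar where they are, and let go of everything.

Things in the scene. Friction and masses are not known exactly. Their poses are not given: they have to be found in the camera images.
- transformer: Small mains transformer: dark steel laminated core 54 (x) x 24 (y) x 45 mm high, and through it a bright yellow winding 34 (x) x 48 (y), from 6 to 39 mm high; brass lugs on the winding reach 47 mm. Origin: centre of the underside; x along the 54 mm length, z up. Take it across x, by the two flat ends of the core. About 0.3 kg.
- capacitor: Large can capacitor standing upright: blue cylinder with a white stripe, 32 mm diameter, 50 mm high, black top with two metal terminals (to 53 mm). Origin: centre of the underside, z up.
- heatsink: Bare aluminium heat sink, 50 x 50 x 35 mm high, flat base down, upright straight fins running along x. Origin: centre of the underside, z up. Can be taken across x or across y. About 0.14 kg.
- fan: Square black cooling fan with seven grey blades and a white hub dot, lying flat: 50 x 50 x 15 mm high. Origin: centre of the underside, axes along its sides, z up. About 50 g.
- resistor: Gold-coloured aluminium-cased load resistor lying on its base: base flange 50 (x) x 38 (y) x 4 mm, on it a ribbed body 50 (x) x 29 (y), up to 28 mm high; a thin lead pin sticks out of each end (overall length 72 mm). Origin: centre of the underside, x along its length, z up. Take it across y, by the body above the flange.
- supply: Green power supply board, 66 (x) x 70 (y) x 2 mm, fixed on 12 mm spacers on the mat. Origin: the board's centre in plan, at the mat's surface. The middle of its +x edge (33 mm from the origin, the edge away from the robot) carries the blue terminal block, its transformer input; behind the board means on that +x side. Tallest parts 27 mm above the origin.
- amp: Red amplifier board, 66 (x) x 70 (y) x 2 mm, fixed on 12 mm spacers on the mat. Origin: the board's centre in plan, at the mat's surface. Bright metal plate 40 x 40 mm centred at x = -6, y = 0 mm, its top 22 mm above the origin. The middle of its +x edge (33 mm from the origin, away from the robot) carries the green terminal block, 26 mm high; behind means on that +x side.
- mat: Blue mat, 210 (x) x 310 (y) x 2 mm, fixed. Origin: centre of its underside; x points away from the robot. Both boards stand on it, centred at x = -35, y = +80 and -80 mm; which is on the left varies. The strip behind them is free. The loose parts start on the bare bench (height 0) left and right of the mat; other equipment, under 0.16 m high, stands farther out along the back and sides.
- spool: Bystander, not to be moved: reel of solder standing on its flange, orange flanges 56 mm diameter with silver wire between, 40 mm high. Origin: centre of the underside.
- jar: Bystander, not to be moved: amber flux jar with a white cap, 48 mm diameter, 42 mm high. Origin: centre of the underside.
There are look-alikes about, which are no part of the job. Of the things like the fan, leave any that is pink; of the rest the smaller one is meant.

How it is judged:
By the outcome, as a careful person would: the job done as asked, in the order asked, and still so for the second after the job is handed in, with the robot touching nothing.
It also fails if it takes over 122 s, if anything falls off the work surface, if the arm or the gripper's body presses on something with over 40 N, if the wrist force passes 120 N, or if a joint passes its speed limit or range.

ROBOT

A 6-joint arm with a two-finger parallel gripper is mounted at the origin on the work surface. World frame = base frame: x ahead of the robot, y to its left, z up, the work surface at z = 0. Lengths are in mm, angles in rad, forces in N, time in s.
With the tool pointing down it reaches from about 275 to 725 mm from the base axis. Payload 5.6 kg.
Tool frame: the origin (TCP) lies at the very end of the fingers, on their centre line; the grasp point (between the pads) lies robot.grasp_offset behind it (robot.grasp_offset is the distance from the TCP to the grasp point, in mm); z points along the fingers, y is the line along which they close (so a half turn about z gives the same grasp; the last joint's range is limited). The gripper opens to 85 mm and grips with 20 to 120 N. Pads are 22 mm wide; open, the fingers measure 114 mm over their backs; the gripper's body (76 mm by 85 mm) begins 54 mm behind the grasp point. The pads swing forward as they close: fully open they stand 13 mm farther back than shut.
Start: joints at [1.496, 0.255, 0.108, 0, -1.424, -0.285], TCP at [193.621, 514.785, 231.283] pointing down, gripper open.
Joint ranges: [-2.95, 2.95], [-1.21, 1.97], [-1.09, 1.5], [-2.87, 1.71], [-2.94, -0.07], [-3.05, 3.05]. Speed limits (rad/s): [2.57, 2.57, 3.14, 3.14, 3.14, 3.14].

INTERFACE

Orientations are given as a unit quaternion [w, x, y, z].
In Python, from bench import robot, imaging gives the robot as it stands. The module is installed in compiled form; this text tells all that it offers.
- The arm moves only by the tool carry_out, never from a script. Its argument "commands" is a list of rows, each an object of numbers: "rx", "ry", "rz": the turn, a rotation vector about the tool's x, y, z in rad; "tx", "ty", "tz": the shift along the tool's x, y, z in mm; "jaw": the finger opening in mm, from 0 to 85.4. In form: [{"rx": .., "ry": .., "rz": .., "tx": .., "ty": .., "tz": .., "jaw": ..}, ...]. A call has 1 to 20 rows; each row shifts and turns the commanded pose from where the row before left it, along the tool's axes as they then stand; what a row does not reach is not made up. A row lasts 1/12 s, in which the tool goes at most 41.7 mm and 7.16 degrees, less where a joint would pass 70% of its speed; a pose out of reach is approached as far as the arm can. A call is refused whole if a number of a shift passes 41.7 or a number of a turn 0.125, either way. A call with a gripper value outside its range is refused whole. The fingers move at their own pace and stop on an object; the grip force is fixed at half the most. Time passes only in rows, so rows that do not move let the fingers close. It gives the time, the measured TCP pose, the force, the opening and the grip force at its end, in the units of the state.
- robot.read_state(): the state, without advancing time (a new reading comes with each control period).
- imaging.get_image(name): name is "scene" or "top" or "wrist"; returns (picture, depth): 480x640x3 uint8, blue, green, red; 480x640 float32, mm along the optical axis (not along the pixel's ray), 0 where there is no reading.
- imaging.camera_model(name): a dict with "fx", "fy", "cx", "cy" (pixels), "R" (3x3) and "t" (3): a world point X has camera coordinates R X + t; the wrist camera has in their place "tool_from_camera" (4x4, takes a point from camera to tool coordinates, whose origin is the TCP and whose axes are the flange's). Camera axes: x right, y down, z forward; pixel columns grow to the right and rows downward; lengths in mm; the calibration is good to about 2 mm. The wrist camera is an equidistant fisheye: a pixel r from the principal point sees the ray r / f radians off the axis. A picture is of the moment at which its call begins: read the wrist's pose just before it. camera_model takes no time and is no camera call.
- robot.finish_job(): hands the job in; it is judged then, once.
The state is a dict: "t": time; "joint_pos": joint angles; "qvel": joint speeds; "joint_efforts": joint torques, N m; "tool_pos": TCP position; "tool_rot": TCP orientation; "contact_force": force on the tool from outside, world axes, zero at the start; "torque": the same for the moment, N m; "width": finger opening in mm; "grip_force": force on a finger pad.
Only numpy, scipy, OpenCV 4.12 (cv2) and the standard library are available. Lean on these libraries where they do the work, as an engineer would, in place of code of your own. Each camera call takes 0.05 s, during which the arm holds its last target. There are 200 camera calls.

## Working session

There is one attempt and no reset: what is moved stays moved. The work goes in short steps, Python scripts to look and compute and a tool call to move; the robot and the scene stay as the last step left them, time stands still between calls to the robot, and variables do not carry over. Pictures are saved under pics/ and viewed, at most 14 in all, crops included, and the job is handed in when it is done.

Besides the shell and the picture viewer there is one more tool, called after "Call:" by a JSON object that holds its "fn" and its "kwargs", one argument or row to a line. carry_out: Moves the arm, as the interface text tells. Its arguments: {"type":"object","properties":{"commands":{"type":"array"}},"required":["commands"]}

```bash
mkdir -p pics; python3 - <<'E'
from bench import robot, imaging
import cv2, numpy as np
s=robot.read_state(); print({k:np.round(v,3).tolist() for k,v in s.items()}); print(robot.grasp_offset)
for n in ("top","scene"):
    im,d=imaging.get_image(n); cv2.imwrite(f"pics/{n}0.png",im); np.save(f"{n}0.npy",d)
for n in ("top","scene","wrist"):
    print(n,{k:np.round(v,4).tolist() for k,v in imaging.camera_model(n).items()})
E
```

```text
{'t': 0.0, 'joint_pos': [1.496, 0.256, 0.107, -0.0, -1.424, -0.285], 'qvel': [-0.0, 0.001, -0.0, -0.002, -0.0, 0.001], 'joint_efforts': [0.001, -38.663, 23.794, 5.365, -0.006, 0.0], 'tool_pos': [193.418, 514.346, 230.391], 'tool_rot': [0.001, 0.984, -0.179, -0.0], 'contact_force': [-0.287, 0.241, -0.033], 'torque': [0.022, -0.027, -0.021], 'grip_force': 0.0, 'width': 85.473}
18.700000000000003
top {'fx': 458.7571, 'fy': 458.7571, 'cx': 313.9933, 'cy': 251.6258, 'R': [[-0.0235, -0.9997, 0.0058], [-0.9964, 0.023, -0.0814], [0.0812, -0.0077, -0.9967]], 't': [-3.3289, 536.6062, 1176.885]}
scene {'fx': 563.0861, 'fy': 563.0861, 'cx': 317.0107, 'cy': 239.9428, 'R': [[-0.4046, 0.9144, -0.0138], [0.6865, 0.2937, -0.6652], [-0.6042, -0.2786, -0.7465]], 't': [230.6738, -346.2244, 1483.9154]}
wrist {'fx': 371.6483, 'fy': 371.6483, 'cx': 311.5587, 'cy': 248.5193, 'tool_from_camera': [[-0.0011, -0.9624, -0.2716, 69.4201], [1.0, -0.001, -0.0005, 0.3649], [0.0002, -0.2716, 0.9624, -141.5778], [0.0, 0.0, 0.0, 1.0]]}
```

View pics/top0.png

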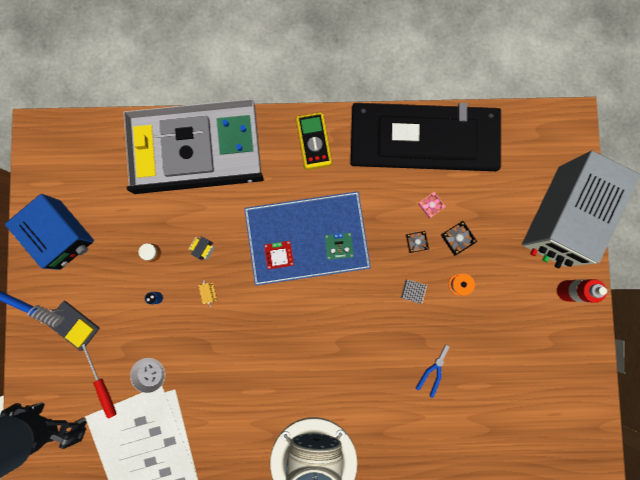

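View pics/scene0.png

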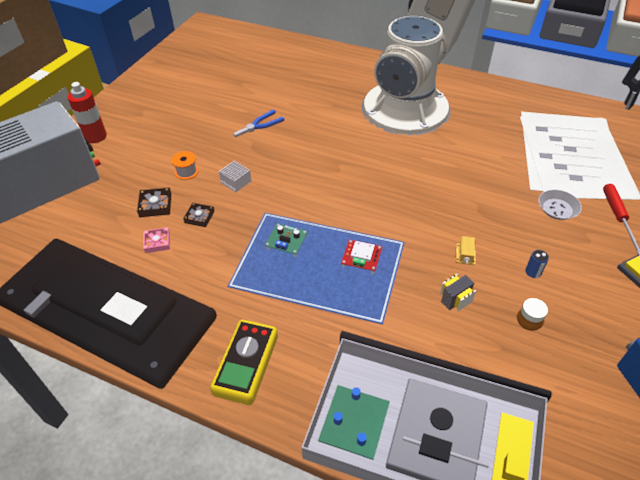

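The top view shows the red board at (279,256), green board (339,247), transformer (201,247), resistor (207,293), capacitor (153,297), jar (148,252), heat sink (414,291), small fan (417,241), large fan (459,238), pink fan (431,205) and reel (462,285). The scene view agrees.

```bash
cat > h.py <<'E'
import cv2, numpy as np
from bench import robot, imaging
from scipy.spatial.transform import Rotation as Ro
def cast(n,uv,z):           # fixed camera pixels -> points on plane z
    m=imaging.camera_model(n); uv=np.atleast_2d(uv).astype(float); R=np.array(m["R"]); t=np.array(m["t"])
    d=np.c_[(uv[:,0]-m["cx"])/m["fx"],(uv[:,1]-m["cy"])/m["fy"],np.ones(len(uv))]@R; c=-R.T@t
    return c+d*((z-c[2])/d[:,2])[:,None]
def pose():
    s=robot.read_state(); q=s["tool_rot"]; return np.array(s["tool_pos"]),Ro.from_quat([q[1],q[2],q[3],q[0]]).as_matrix()
def wcast(uv,z,P):          # wrist fisheye pixels -> points on plane z
    m=imaging.camera_model("wrist"); T=np.array(m["tool_from_camera"]); p,R=P; uv=np.atleast_2d(uv).astype(float)
    x=(uv-[m["cx"],m["cy"]])/m["fx"]; r=np.maximum(np.linalg.norm(x,axis=1),1e-9)
    d=np.c_[x*(np.sin(r)/r)[:,None],np.cos(r)]@T[:3,:3].T@R.T; c=p+R@T[:3,3]
    return c+d*((z-c[2])/d[:,2])[:,None]
def wproj(X,P):
    m=imaging.camera_model("wrist"); T=np.array(m["tool_from_camera"]); p,R=P
    y=((np.atleast_2d(X)-p)@R-T[:3,3])@T[:3,:3]; a=np.arctan2(np.hypot(y[:,0],y[:,1]),y[:,2]); h=np.hypot(y[:,0],y[:,1])
    return y[:,:2]/h[:,None]*a[:,None]*m["fx"]+[m["cx"],m["cy"]]
def rect(pts):              # plan rectangle: centre, sizes, angle (deg) of first side
    (c,s,a)=cv2.minAreaRect(np.asarray(pts)[:,:2].astype(np.float32)); return np.round(c,1),np.round(s,1),round(a,1)
def blob(mask,near=None):
    cs,_=cv2.findContours(mask.astype(np.uint8),cv2.RETR_EXTERNAL,cv2.CHAIN_APPROX_NONE)
    return max(cs,key=cv2.contourArea)[:,0,:]
E
python3 - <<'E'
from h import *
im=cv2.imread("pics/top0.png"); d=np.load("top0.npy"); hsv=cv2.cvtColor(im,cv2.COLOR_BGR2HSV)
m=imaging.camera_model("top"); R=np.array(m["R"]);t=np.array(m["t"])
v,u=np.mgrid[:480,:640]; C=np.stack([(u-m["cx"])/m["fx"]*d,(v-m["cy"])/m["fy"]*d,d],-1)
Z=((C-t)@R)[...,2]; Z[d==0]=0
for n,(u0,v0),h in [("trafo",(201,247),45),("resist",(207,293),28),("cap",(153,297),50),("hs",(414,291),35),("fan",(417,241),15),("bigfan",(459,238),15),("pink",(431,205),15),("spool",(462,285),40),("jar",(148,252),42)]:
    w=np.zeros(Z.shape,bool); w[v0-20:v0+21,u0-20:u0+21]=1
    b=blob(w&(Z>h*0.75))
    print(n,rect(cast("top",b,h)), "zmed",np.round(np.median(Z[v0-3:v0+4,u0-3:u0+4]),1))
H=hsv[...,0]; w=np.zeros(Z.shape,bool); w[185:290,235:380]=1
b=blob(w&(H>100)&(H<125)&(hsv[...,1]>60)); print("mat",rect(cast("top",b,2)))
b=blob(w&(hsv[...,1]>120)&((H<8)|(H>172))); print("amp",rect(cast("top",b,14)))
b=blob(w&(H>50)&(H<85)&(hsv[...,1]>70)&(u>315)); print("sup",rect(cast("top",b,14)))
b=blob(w&(hsv[...,1]<50)&(hsv[...,2]>170)&(abs(u-279)<14)&(abs(v-256)<14)); print("plate",rect(cast("top",b,22)))
E
```

```text
trafo (array([552.4, 277.1]), array([51.8, 54.2]), 58.6) zmed 43.9
resist (array([435.5, 267.4]), array([52.5, 28.4]), 12.8) zmed 27.5
cap (array([427.4, 398.7]), array([35.4, 27.7]), 88.6) zmed 50.0
hs (array([ 428.3, -269.4]), array([51.6, 49.9]), 73.5) zmed 29.3
fan (array([ 559., -285.]), array([21. , 22.3]), 20.4) zmed 14.4
bigfan (array([ 565.4, -397.8]), array([67.1, 69.9]), 31.1) zmed 20.3
pink (array([ 659.4, -325.5]), array([23.9, 21.6]), 87.4) zmed 14.3
spool (array([ 442.9, -394.4]), array([54.3, 51.1]), 88.6) zmed 41.2
jar (array([546.3, 413.6]), array([43.7, 41.2]), 88.7) zmed 41.1
mat (array([575.9,   5. ]), array([208.6, 300.7]), 7.1)
amp (array([531.4,  77.4]), array([65.1, 68.5]), 7.3)
sup (array([551.4, -81. ]), array([64.7, 67.3]), 4.4)
plate (array([525.6,  76.8]), array([38.7, 40.3]), 8.2)
```

Call:
{"fn": "carry_out", "kwargs": {
  "commands": [
    {"tx": 30,"ty": 7,"tz": 6},
    {"tx": 30,"ty": 7,"tz": 6},
    {"tx": 30,"ty": 7,"tz": 6},
    {"tx": 30,"ty": 7,"tz": 6},
    {"tx": 30,"ty": 7,"tz": 6},
    {"tx": 30,"ty": 7,"tz": 6},
    {"tx": 30,"ty": 7,"tz": 6},
    {"tx": 30,"ty": 7,"tz": 6},
    {"tx": 30,"ty": 7,"tz": 6},
    {"tx": 30,"ty": 7,"tz": 6},
    {"tx": 30,"ty": 7,"tz": 6},
    {"tx": 30,"ty": 7,"tz": 6},
    {"tx": 30,"ty": 7,"tz": 6},
    {"tx": 0},
    {"tx": 0},
    {"tx": 0}
  ]
}}

```text
invalid input
```

```bash
cat >> h.py <<'E'
def yaw(R): return np.degrees(np.arctan2(R[1,0],R[0,0]))
def plan(x,y,z,th=None):    # what to command: turn about tool z, then shifts along the turned tool axes
    p,R=pose(); th=yaw(R) if th is None else th
    dz=-np.radians((th-yaw(R)+180)%360-180); a=np.radians(th); d=np.array([x,y,z])-p
    L=np.hypot(*d[:2]); print("at",p.round(1),"yaw",yaw(R).round(1),"tilt",np.degrees(R[:2,2]).round(2),"| rz",dz.round(3),"tx",(d[0]*np.cos(a)+d[1]*np.sin(a)).round(1),"ty",(d[0]*np.sin(a)-d[1]*np.cos(a)).round(1),"tz",(-d[2]).round(1),"L",L.round(1))
E
python3 - <<'E'
from h import *
P=pose(); im,d=imaging.get_image("wrist"); cv2.imwrite("pics/w1.png",im)
plan(552,277,150); print(np.round(robot.read_state()["joint_pos"],3)); print(wproj([[552,277,45],[552,277,0]],P).round())
E
```

```text
at [193.5 514.5 230.6] yaw -20.6 tilt [-0.02 -0.07] | rz -0.0 tx 419.2 ty 96.0 tz 80.6 L 430.0
[ 1.496  0.256  0.107 -0.    -1.424 -0.285]
[[ 401. -152.]
 [ 393. -129.]]
```

View pics/w1.png

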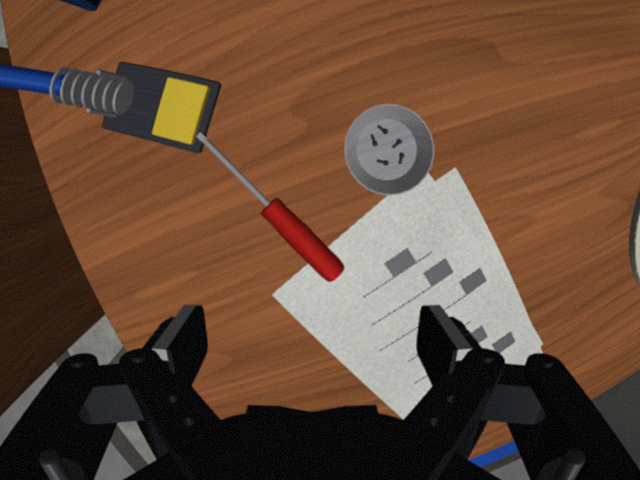

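The call was refused, so this shows only the start place, with the fingertips near (200,320) and (430,320) and tool +x up the picture. Every row probably needs all the keys.

Call:
{"fn": "carry_out", "kwargs": {
  "commands": [
    {"rx": 0,"ry": 0,"rz": 0,"tx": 30,"ty": 7,"tz": 6,"jaw": 85},
    {"rx": 0,"ry": 0,"rz": 0,"tx": 30,"ty": 7,"tz": 6,"jaw": 85},
    {"rx": 0,"ry": 0,"rz": 0,"tx": 30,"ty": 7,"tz": 6,"jaw": 85},
    {"rx": 0,"ry": 0,"rz": 0,"tx": 30,"ty": 7,"tz": 6,"jaw": 85},
    {"rx": 0,"ry": 0,"rz": 0,"tx": 30,"ty": 7,"tz": 6,"jaw": 85},
    {"rx": 0,"ry": 0,"rz": 0,"tx": 30,"ty": 7,"tz": 6,"jaw": 85},
    {"rx": 0,"ry": 0,"rz": 0,"tx": 30,"ty": 7,"tz": 6,"jaw": 85},
    {"rx": 0,"ry": 0,"rz": 0,"tx": 30,"ty": 7,"tz": 6,"jaw": 85},
    {"rx": 0,"ry": 0,"rz": 0,"tx": 30,"ty": 7,"tz": 6,"jaw": 85},
    {"rx": 0,"ry": 0,"rz": 0,"tx": 30,"ty": 7,"tz": 6,"jaw": 85},
    {"rx": 0,"ry": 0,"rz": 0,"tx": 30,"ty": 7,"tz": 6,"jaw": 85},
    {"rx": 0,"ry": 0,"rz": 0,"tx": 30,"ty": 7,"tz": 6,"jaw": 85},
    {"rx": 0,"ry": 0,"rz": 0,"tx": 20,"ty": 7,"tz": 6,"jaw": 85},
    {"rx": 0,"ry": 0,"rz": 0,"tx": 0,"ty": 0,"tz": 0,"jaw": 85},
    {"rx": 0,"ry": 0,"rz": 0,"tx": 0,"ty": 0,"tz": 0,"jaw": 85}
  ]
}}

```text
t: 1.4
tool_pos: [517.6, 294.6, 152.2]
tool_rot: [0.001, 0.984, -0.18, -0.001]
contact_force: [0.4, -0.2, 1.3]
width: 84.6
grip_force: 0.0
```

```bash
python3 - <<'E'
from h import *
P=pose(); im,d=imaging.get_image("wrist"); cv2.imwrite("pics/w2.png",im); np.save("w2.npy",d)
plan(552,277,150); print(np.round(robot.read_state()["joint_pos"],3)); print(wproj([[552,277,45],[552,277,0]],P).round())
import pickle; pickle.dump(P,open("w2.p","wb"))
E
```

```text
at [517.2 295.4 152.8] yaw -20.7 tilt [-0.05 -0.03] | rz -0.0 tx 39.1 ty 5.0 tz 2.8 L 39.4
[ 0.781  0.378  0.082 -0.    -1.275  0.429]
[[317. 192.]
 [316. 185.]]
```

View pics/w2.png

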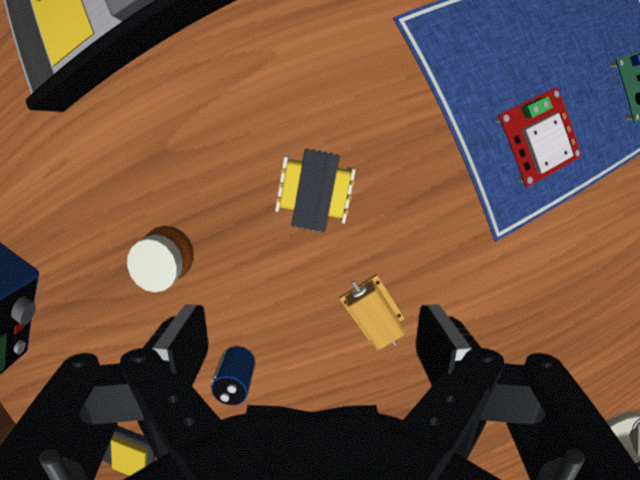

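The wrist view shows the transformer at (316,190) with its dark core nearly along the picture's vertical, the resistor at (373,312) and the capacitor at (235,375). The red board is at (540,137).

```bash
cat >> h.py <<'E'
def wcloud(d,P):            # wrist depth -> world point per pixel
    m=imaging.camera_model("wrist"); v,u=np.mgrid[:480,:640]; uv=np.c_[u.ravel(),v.ravel()]
    T=np.array(m["tool_from_camera"]); x=(uv-[m["cx"],m["cy"]])/m["fx"]; r=np.maximum(np.linalg.norm(x,axis=1),1e-9)
    D=d.ravel(); C=np.c_[x*(np.tan(r)/r*D)[:,None] if False else x*(np.tan(np.minimum(r,1.4))/r)[:,None]*D[:,None],D]
    W=(C@T[:3,:3].T+T[:3,3])@P[1].T+P[0]; W=W.reshape(480,640,3); W[d<=0]=0; return W
def top(W,c,z0,z1,r=45,extra=True): # plan rectangle of the cloud between two heights near c
    m=(W[...,2]>z0)&(W[...,2]<z1)&(np.hypot(W[...,0]-c[0],W[...,1]-c[1])<r)&extra
    m=cv2.morphologyEx(m.astype(np.uint8),cv2.MORPH_OPEN,np.ones((3,3)))
    b=blob(m); return rect(W[b[:,1],b[:,0]]),np.round(np.median(W[m>0][:,2]),1),b
E
python3 - <<'E'
from h import *; import pickle
P=pickle.load(open("w2.p","rb")); d=np.load("w2.npy"); W=wcloud(d,P); im=cv2.imread("pics/w2.png"); hsv=cv2.cvtColor(im,cv2.COLOR_BGR2HSV)
dark=hsv[...,2]<90
for n,c,z0,z1,z,e in [("core",(552,277),38,55,45,dark),("resist",(435,267),22,34,28,True),("cap",(427,399),44,60,50,True),("plate",(525,77),18,26,22,True)]:
    r,zm,b=top(W,c,z0,z1,45,e); print(n,r,zm,"ray:",rect(wcast(b,z,P)))
E
```

```text
core (array([553.5, 278.2]), array([23.4, 54. ]), 59.2) 44.0 ray: (array([553.8, 278.1]), array([23.3, 53.4]), 59.2)
resist (array([436.4, 268.2]), array([50.6, 28.6]), 13.2) 26.9 ray: (array([438. , 268.1]), array([52. , 28.3]), 13.2)
cap (array([427.9, 401.4]), array([31.1, 31.9]), 64.8) 49.6 ray: (array([429.5, 400.2]), array([31.2, 34. ]), 52.7)
plate (array([526.3,  77.9]), array([40.3, 42. ]), 7.8) 22.9 ray: (array([526.2,  79. ]), array([40.9, 43. ]), 7.2)
```

Call:
{"fn": "carry_out", "kwargs": {
  "commands": [
    {"rx": 0,"ry": 0,"rz": -0.116,"tx": 0,"ty": 0,"tz": 0,"jaw": 85},
    {"rx": 0,"ry": 0,"rz": -0.116,"tx": 0,"ty": 0,"tz": 0,"jaw": 85},
    {"rx": 0,"ry": 0,"rz": -0.116,"tx": 0,"ty": 0,"tz": 0,"jaw": 85},
    {"rx": 0,"ry": 0,"rz": -0.116,"tx": 0,"ty": 0,"tz": 0,"jaw": 85},
    {"rx": 0,"ry": 0,"rz": -0.116,"tx": 0,"ty": 0,"tz": 0,"jaw": 85},
    {"rx": 0,"ry": 0,"rz": -0.116,"tx": 0,"ty": 0,"tz": 0,"jaw": 85},
    {"rx": 0,"ry": 0,"rz": -0.116,"tx": 0,"ty": 0,"tz": 0,"jaw": 85},
    {"rx": 0,"ry": 0,"rz": -0.116,"tx": 0,"ty": 0,"tz": 0,"jaw": 85},
    {"rx": 0,"ry": 0,"rz": -0.116,"tx": 0,"ty": 0,"tz": 0,"jaw": 85},
    {"rx": 0,"ry": 0,"rz": -0.116,"tx": 0,"ty": 0,"tz": 0,"jaw": 85},
    {"rx": 0,"ry": 0,"rz": -0.116,"tx": 0,"ty": 0,"tz": 0,"jaw": 85},
    {"rx": 0,"ry": 0,"rz": -0.118,"tx": 0,"ty": 0,"tz": 0,"jaw": 85},
    {"rx": 0,"ry": 0,"rz": 0,"tx": 2,"ty": 20,"tz": 20,"jaw": 85},
    {"rx": 0,"ry": 0,"rz": 0,"tx": 2,"ty": 20,"tz": 20,"jaw": 85},
    {"rx": 0,"ry": 0,"rz": 0,"tx": 0,"ty": 0,"tz": 25,"jaw": 85},
    {"rx": 0,"ry": 0,"rz": 0,"tx": 0,"ty": 0,"tz": 0,"jaw": 85},
    {"rx": 0,"ry": 0,"rz": 0,"tx": 0,"ty": 0,"tz": 0,"jaw": 85}
  ]
}}

```text
t: 2.87
tool_pos: [552.5, 278.9, 87.7]
tool_rot: [0.0, 0.869, 0.495, -0.001]
contact_force: [0.4, -0.3, 0.2]
width: 85.1
grip_force: 0.0
```

```bash
python3 -c "
from h import *
plan(553.5,278.2,8,59.2)"
```

```text
at [552.5 278.9  87.7] yaw 59.3 tilt [-0.12 -0.11] | rz 0.002 tx -0.1 ty 1.2 tz 79.7 L 1.2
```

Call:
{"fn": "carry_out", "kwargs": {
  "commands": [
    {"rx": 0,"ry": 0,"rz": 0,"tx": 0,"ty": 1,"tz": 25,"jaw": 85},
    {"rx": 0,"ry": 0,"rz": 0,"tx": 0,"ty": 0,"tz": 25,"jaw": 85},
    {"rx": 0,"ry": 0,"rz": 0,"tx": 0,"ty": 0,"tz": 20,"jaw": 85},
    {"rx": 0,"ry": 0,"rz": 0,"tx": 0,"ty": 0,"tz": 10,"jaw": 85},
    {"rx": 0,"ry": 0,"rz": 0,"tx": 0,"ty": 0,"tz": 0,"jaw": 45},
    {"rx": 0,"ry": 0,"rz": 0,"tx": 0,"ty": 0,"tz": 0,"jaw": 45},
    {"rx": 0,"ry": 0,"rz": 0,"tx": 0,"ty": 0,"tz": 0,"jaw": 45},
    {"rx": 0,"ry": 0,"rz": 0,"tx": 0,"ty": 0,"tz": 0,"jaw": 45},
    {"rx": 0,"ry": 0,"rz": 0,"tx": 0,"ty": 0,"tz": 0,"jaw": 45},
    {"rx": 0,"ry": 0,"rz": 0,"tx": 0,"ty": 0,"tz": 0,"jaw": 45},
    {"rx": 0,"ry": 0,"rz": 0,"tx": 0,"ty": 0,"tz": 0,"jaw": 45},
    {"rx": 0,"ry": 0,"rz": 0,"tx": 0,"ty": 0,"tz": 0,"jaw": 45}
  ]
}}

```text
t: 3.87
tool_pos: [555.8, 279.6, 10.9]
tool_rot: [-0.0, 0.869, 0.495, 0.002]
contact_force: [-2.3, 1.3, 6.7]
width: 53.2
grip_force: 64.9
```

Call:
{"fn": "carry_out", "kwargs": {
  "commands": [
    {"rx": 0,"ry": 0,"rz": 0,"tx": 0,"ty": 0,"tz": -15,"jaw": 45},
    {"rx": 0,"ry": 0,"rz": 0,"tx": 0,"ty": 0,"tz": -30,"jaw": 45},
    {"rx": 0,"ry": 0,"rz": 0.114,"tx": 0,"ty": 0,"tz": -35,"jaw": 45},
    {"rx": 0,"ry": 0,"rz": 0.114,"tx": 0,"ty": 0,"tz": -35,"jaw": 45},
    {"rx": 0,"ry": 0,"rz": 0.114,"tx": 0,"ty": 0,"tz": -25,"jaw": 45},
    {"rx": 0,"ry": 0,"rz": 0.114,"tx": 0,"ty": 0,"tz": 0,"jaw": 45},
    {"rx": 0,"ry": 0,"rz": 0.114,"tx": 0,"ty": 0,"tz": 0,"jaw": 45},
    {"rx": 0,"ry": 0,"rz": 0.114,"tx": 0,"ty": 0,"tz": 0,"jaw": 45},
    {"rx": 0,"ry": 0,"rz": 0.114,"tx": 0,"ty": 0,"tz": 0,"jaw": 45},
    {"rx": 0,"ry": 0,"rz": 0.111,"tx": 0,"ty": 0,"tz": 0,"jaw": 45},
    {"rx": 0,"ry": 0,"rz": 0,"tx": -18,"ty": 34,"tz": 0,"jaw": 45},
    {"rx": 0,"ry": 0,"rz": 0,"tx": -18,"ty": 34,"tz": 0,"jaw": 45},
    {"rx": 0,"ry": 0,"rz": 0,"tx": -18,"ty": 34,"tz": 0,"jaw": 45},
    {"rx": 0,"ry": 0,"rz": 0,"tx": -18,"ty": 34,"tz": 0,"jaw": 45},
    {"rx": 0,"ry": 0,"rz": 0,"tx": -18,"ty": 34,"tz": 0,"jaw": 45},
    {"rx": 0,"ry": 0,"rz": 0,"tx": -18,"ty": 34,"tz": 0,"jaw": 45},
    {"rx": 0,"ry": 0,"rz": 0,"tx": -18,"ty": 34,"tz": 0,"jaw": 45},
    {"rx": 0,"ry": 0,"rz": 0,"tx": -18,"ty": 34,"tz": 0,"jaw": 45},
    {"rx": 0,"ry": 0,"rz": 0,"tx": 0,"ty": 32,"tz": 0,"jaw": 45},
    {"rx": 0,"ry": 0,"rz": 0,"tx": 0,"ty": 0,"tz": 0,"jaw": 45}
  ]
}}

```text
t: 5.53
tool_pos: [448.4, -45.6, 148.8]
tool_rot: [0.001, 0.998, 0.061, 0.0]
contact_force: [0.7, -0.2, -3.8]
width: 53.2
grip_force: 64.8
```

```bash
python3 - <<'E'
from h import *
import pickle
P=pose(); im,d=imaging.get_image("wrist"); cv2.imwrite("pics/w3.png",im); np.save("w3.npy",d); pickle.dump(P,open("w3.p","wb"))
plan(450,-40,150,7.2)
W=wcloud(d,P); hsv=cv2.cvtColor(im,cv2.COLOR_BGR2HSV); H,S,V=hsv[...,0],hsv[...,1],hsv[...,2]
red=(S>110)&((H<8)|(H>172)); grn=(H>45)&(H<90)&(S>60)
for n,c,z0,z1,z,e,r in [("amp",(531,79),10,20,14,red,60),("sup",(551,-80),10,20,14,grn,60),("plate",(525,77),18,27,22,(S<60)&(V>120),40)]:
    R,zm,b=top(W,c,z0,z1,r,e); print(n,R,zm,"ray:",rect(wcast(b,z,P)))
E
```

```text
at [448.9 -43.7 148.6] yaw 6.9 tilt [0.02 0.  ] | rz -0.005 tx 1.6 ty -3.5 tz -1.4 L 3.9
amp (array([532.3,  78.8]), array([65.6, 70.5]), 7.9) 15.1 ray: (array([532.4,  79. ]), array([65.6, 70.3]), 7.7)
sup (array([552. , -80.1]), array([65.7, 69.4]), 4.1) 15.0 ray: (array([552. , -80.1]), array([65.7, 69.4]), 4.1)
plate (array([526.3,  77.5]), array([40. , 40.6]), 7.2) 23.0 ray: (array([526.3,  77.7]), array([40. , 39.9]), 7.4)
```

View pics/w3.png

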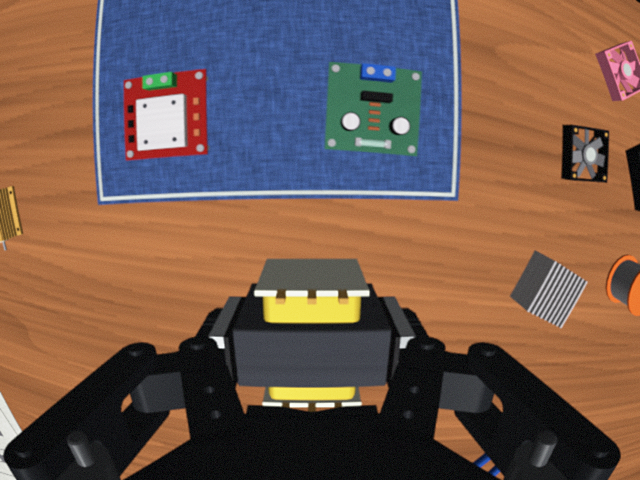

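The view shows the red board at (166,115), turned about as the mat is. The green board at (373,110) is turned a few degrees less, and the transformer is held at (312,330). Next I check its offset in the grip and plan the placing.

```bash
python3 - <<'E'
from h import *; import pickle
P=pickle.load(open("w3.p","rb")); d=np.load("w3.npy"); W=wcloud(d,P); im=cv2.imread("pics/w3.png")
L=(W-P[0])@P[1]   # tool coords
s=(np.abs(L[...,1])<20)&(np.abs(L[...,0])<45)&(L[...,2]<20)&(d>0)
for z in range(-45,20,5):
    k=s&(L[...,2]>=z)&(L[...,2]<z+5)
    if k.sum()>30: print(z,k.sum(),np.percentile(L[k][:,0],[2,50,98]).round(1),np.median(im[k],axis=0))
k=(L[...,2]>-38)&(L[...,2]<-30)&(np.abs(L[...,0])<40)&(abs(L[...,1])<26)
b=blob(k); print(rect(L[b[:,1],b[:,0]]))
plan(633.8,-74.2,70,4.1)
E
```

```text
-40 108 [21.1 22.4 23.5] [ 86.5 178.  225. ]
-35 7433 [-13.1   0.7  22.8] [78. 71. 68.]
-30 5344 [-25.   12.6  23.2] [ 84. 227. 241.]
-25 809 [-24.3  22.9  23.5] [81. 90. 90.]
-20 599 [-23.2  22.9  23.5] [82. 90. 89.]
-15 491 [10.2 22.9 23.5] [83. 90. 89.]
-10 417 [10.5 23.  23.4] [83. 90. 89.]
-5 412 [22.4 22.9 23.4] [83. 90. 90.]
0 301 [22.6 22.9 23.2] [83. 90. 89.]
5 246 [22.4 22.8 23.4] [ 80.  96. 110.]
(array([-1.3, -0. ]), array([52. , 25.5]), 89.8)
at [448.9 -43.7 148.6] yaw 6.9 tilt [0.02 0.  ] | rz 0.049 tx 182.2 ty 43.6 tz 78.6 L 187.4
```

Call:
{"fn": "carry_out", "kwargs": {
  "commands": [
    {"rx": 0,"ry": 0,"rz": 0.049,"tx": 0,"ty": 0,"tz": 0,"jaw": 45},
    {"rx": 0,"ry": 0,"rz": 0,"tx": 30,"ty": 7,"tz": 0,"jaw": 45},
    {"rx": 0,"ry": 0,"rz": 0,"tx": 30,"ty": 7,"tz": 0,"jaw": 45},
    {"rx": 0,"ry": 0,"rz": 0,"tx": 30,"ty": 7,"tz": 0,"jaw": 45},
    {"rx": 0,"ry": 0,"rz": 0,"tx": 30,"ty": 7,"tz": 0,"jaw": 45},
    {"rx": 0,"ry": 0,"rz": 0,"tx": 30,"ty": 7,"tz": 20,"jaw": 45},
    {"rx": 0,"ry": 0,"rz": 0,"tx": 30,"ty": 7,"tz": 25,"jaw": 45},
    {"rx": 0,"ry": 0,"rz": 0,"tx": 3,"ty": 2,"tz": 33,"jaw": 45},
    {"rx": 0,"ry": 0,"rz": 0,"tx": 0,"ty": 0,"tz": 0,"jaw": 45},
    {"rx": 0,"ry": 0,"rz": 0,"tx": 0,"ty": 0,"tz": 0,"jaw": 45}
  ]
}}

```text
t: 6.42
tool_pos: [633.8, -70.8, 67.8]
tool_rot: [0.0, 0.999, 0.038, -0.003]
contact_force: [0.6, -0.5, -1.8]
width: 53.3
grip_force: 64.7
```

```bash
python3 -c "
from h import *
a=np.radians(4.1); plan(633.8+1.1*np.cos(a),-74.2+1.1*np.sin(a),13.5,4.1)"
```

```text
at [633.8 -70.8  67.8] yaw 4.4 tilt [-0.36 -0.02] | rz 0.005 tx 0.9 ty 3.4 tz 54.3 L 3.5
```

Call:
{"fn": "carry_out", "kwargs": {
  "commands": [
    {"rx": 0,"ry": 0,"rz": 0.005,"tx": 1,"ty": 3.4,"tz": 20,"jaw": 45},
    {"rx": 0,"ry": 0,"rz": 0,"tx": 0,"ty": 0,"tz": 20,"jaw": 45},
    {"rx": 0,"ry": 0,"rz": 0,"tx": 0,"ty": 0,"tz": 8,"jaw": 45},
    {"rx": 0,"ry": 0,"rz": 0,"tx": 0,"ty": 0,"tz": 3,"jaw": 45},
    {"rx": 0,"ry": 0,"rz": 0,"tx": 0,"ty": 0,"tz": 2,"jaw": 45},
    {"rx": 0,"ry": 0,"rz": 0,"tx": 0,"ty": 0,"tz": 0,"jaw": 45},
    {"rx": 0,"ry": 0,"rz": 0,"tx": 0,"ty": 0,"tz": 0,"jaw": 45}
  ]
}}

```text
t: 7.0
tool_pos: [637.7, -74.4, 19.0]
tool_rot: [0.0, 0.999, 0.036, 0.001]
contact_force: [0.5, -0.5, -2.8]
width: 53.3
grip_force: 64.9
```

```bash
python3 -c "
from h import *
a=np.radians(4.1); plan(633.8+1.1*np.cos(a),-74.2+1.1*np.sin(a),13.5,4.1)"
```

```text
at [637.7 -74.4  19. ] yaw 4.1 tilt [ 0.15 -0.01] | rz 0.0 tx -2.7 ty -0.5 tz 5.5 L 2.8
```

Call:
{"fn": "carry_out", "kwargs": {
  "commands": [
    {"rx": 0,"ry": 0,"rz": 0,"tx": -2,"ty": 0,"tz": 2,"jaw": 45},
    {"rx": 0,"ry": 0,"rz": 0,"tx": 0,"ty": 0,"tz": 2,"jaw": 45},
    {"rx": 0,"ry": 0,"rz": 0,"tx": 0,"ty": 0,"tz": 0,"jaw": 45},
    {"rx": 0,"ry": 0,"rz": 0,"tx": 0,"ty": 0,"tz": 0,"jaw": 45}
  ]
}}

```text
t: 7.33
tool_pos: [634.6, -74.8, 13.3]
tool_rot: [0.0, 0.999, 0.036, -0.0]
contact_force: [0.2, 0.1, -2.7]
width: 53.3
grip_force: 64.9
```

```bash
python3 -c "
from h import *
a=np.radians(4.1)
for i in range(3):
  plan(633.8+1.1*np.cos(a),-74.2+1.1*np.sin(a),13.5,4.1)
  imaging.get_image('top')"
```

```text
at [634.6 -74.8  13.3] yaw 4.1 tilt [-0.01 -0.  ] | rz -0.0 tx 0.3 ty -0.6 tz -0.2 L 0.7
at [634.7 -74.7  13.3] yaw 4.1 tilt [-0.   -0.01] | rz -0.0 tx 0.2 ty -0.6 tz -0.2 L 0.6
at [634.8 -74.8  13.4] yaw 4.1 tilt [ 0.   -0.01] | rz -0.0 tx 0.2 ty -0.6 tz -0.1 L 0.7
```

Call:
{"fn": "carry_out", "kwargs": {
  "commands": [
    {"rx": 0,"ry": 0,"rz": 0,"tx": 0,"ty": 0,"tz": 1,"jaw": 45},
    {"rx": 0,"ry": 0,"rz": 0,"tx": 0,"ty": 0,"tz": 0,"jaw": 45},
    {"rx": 0,"ry": 0,"rz": 0,"tx": 0,"ty": 0,"tz": 0,"jaw": 60},
    {"rx": 0,"ry": 0,"rz": 0,"tx": 0,"ty": 0,"tz": 0,"jaw": 70},
    {"rx": 0,"ry": 0,"rz": 0,"tx": 0,"ty": 0,"tz": 0,"jaw": 75},
    {"rx": 0,"ry": 0,"rz": 0,"tx": 0,"ty": 0,"tz": 0,"jaw": 75},
    {"rx": 0,"ry": 0,"rz": 0,"tx": 0,"ty": 0,"tz": -20,"jaw": 75},
    {"rx": 0,"ry": 0,"rz": 0,"tx": 0,"ty": 0,"tz": -30,"jaw": 75},
    {"rx": 0,"ry": 0,"rz": -0.08,"tx": 0,"ty": 0,"tz": -35,"jaw": 75},
    {"rx": 0,"ry": 0,"rz": -0.08,"tx": 0,"ty": 0,"tz": -35,"jaw": 75}
  ]
}}

```text
t: 8.32
tool_pos: [634.2, -74.8, 133.3]
tool_rot: [0.0, 0.993, 0.117, -0.001]
contact_force: [0.3, -0.6, 0.2]
width: 74.6
grip_force: 0.0
```

Call:
{"fn": "carry_out", "kwargs": {
  "commands": [
    {"rx": 0,"ry": 0,"rz": 0,"tx": -10,"ty": -34,"tz": -10,"jaw": 75},
    {"rx": 0,"ry": 0,"rz": 0,"tx": -10,"ty": -34,"tz": 0,"jaw": 75},
    {"rx": 0,"ry": 0,"rz": 0,"tx": -10,"ty": -34,"tz": 0,"jaw": 75},
    {"rx": 0,"ry": 0,"rz": 0,"tx": -10,"ty": -34,"tz": 0,"jaw": 75},
    {"rx": 0,"ry": 0,"rz": 0,"tx": -10,"ty": -34,"tz": 0,"jaw": 75},
    {"rx": 0,"ry": 0,"rz": 0,"tx": -10,"ty": -34,"tz": 0,"jaw": 75},
    {"rx": 0,"ry": 0,"rz": 0,"tx": -10,"ty": -34,"tz": 0,"jaw": 75},
    {"rx": 0,"ry": 0,"rz": 0,"tx": -10,"ty": -34,"tz": 0,"jaw": 75},
    {"rx": 0,"ry": 0,"rz": 0,"tx": -10,"ty": -34,"tz": 0,"jaw": 75},
    {"rx": 0,"ry": 0,"rz": 0,"tx": -10,"ty": -34,"tz": 0,"jaw": 75},
    {"rx": 0,"ry": 0,"rz": 0,"tx": -15,"ty": -39,"tz": 0,"jaw": 75},
    {"rx": 0,"ry": 0,"rz": 0,"tx": 0,"ty": 0,"tz": 0,"jaw": 75},
    {"rx": 0,"ry": 0,"rz": 0,"tx": 0,"ty": 0,"tz": 0,"jaw": 75},
    {"rx": 0,"ry": 0,"rz": 0,"tx": 0,"ty": 0,"tz": 0,"jaw": 75}
  ]
}}

```text
t: 9.48
tool_pos: [436.0, 267.8, 142.4]
tool_rot: [0.0, 0.993, 0.116, 0.0]
contact_force: [-0.2, -0.3, 0.0]
width: 74.7
grip_force: 0.0
```

```bash
python3 - <<'E'
from h import *
plan(436.4,268.2,12,13.2)
im,d=imaging.get_image("top"); cv2.imwrite("pics/top1.png",im); np.save("top1.npy",d)
m=imaging.camera_model("top"); R=np.array(m["R"]);t=np.array(m["t"])
v,u=np.mgrid[:480,:640]; W=(np.stack([(u-m["cx"])/m["fx"]*d,(v-m["cy"])/m["fy"]*d,d],-1)-t)@R
hsv=cv2.cvtColor(im,cv2.COLOR_BGR2HSV)
print("trafo",top(W,(634,-74),35,55,45)[:2], "resist",top(W,(436,268),20,34,45)[:2])
P=pose(); im,d=imaging.get_image("wrist"); print("resist wrist",top(wcloud(d,P),(436,268),22,34,45)[:2])
E
```

```text
at [436.  267.8 142.4] yaw 13.3 tilt [0.02 0.  ] | rz 0.002 tx 0.5 ty -0.3 tz 130.4 L 0.6
trafo ((array([632.5, -74.9]), array([52.1, 50.4]), 88.7), np.float64(45.4)) resist ((array([420.8, 264.7]), array([19.6, 28.1]), 10.3), np.float64(27.3))
resist wrist ((array([436.4, 267.9]), array([50.3, 27.8]), 12.7), np.float64(26.9))
```

Call:
{"fn": "carry_out", "kwargs": {
  "commands": [
    {"rx": 0,"ry": 0,"rz": 0,"tx": 0,"ty": 0,"tz": 30,"jaw": 60},
    {"rx": 0,"ry": 0,"rz": 0,"tx": 0,"ty": 0,"tz": 35,"jaw": 60},
    {"rx": 0,"ry": 0,"rz": 0,"tx": 0,"ty": 0,"tz": 35,"jaw": 60},
    {"rx": 0,"ry": 0,"rz": 0,"tx": 0,"ty": 0,"tz": 20,"jaw": 60},
    {"rx": 0,"ry": 0,"rz": 0,"tx": 0,"ty": 0,"tz": 10,"jaw": 60},
    {"rx": 0,"ry": 0,"rz": 0,"tx": 0,"ty": 0,"tz": 5,"jaw": 60},
    {"rx": 0,"ry": 0,"rz": 0,"tx": 0,"ty": 0,"tz": 0,"jaw": 60},
    {"rx": 0,"ry": 0,"rz": 0,"tx": 0,"ty": 0,"tz": 0,"jaw": 60},
    {"rx": 0,"ry": 0,"rz": 0,"tx": 0,"ty": 0,"tz": 0,"jaw": 20},
    {"rx": 0,"ry": 0,"rz": 0,"tx": 0,"ty": 0,"tz": 0,"jaw": 20},
    {"rx": 0,"ry": 0,"rz": 0,"tx": 0,"ty": 0,"tz": 0,"jaw": 20},
    {"rx": 0,"ry": 0,"rz": 0,"tx": 0,"ty": 0,"tz": 0,"jaw": 20},
    {"rx": 0,"ry": 0,"rz": 0,"tx": 0,"ty": 0,"tz": 0,"jaw": 20},
    {"rx": 0,"ry": 0,"rz": 0,"tx": 0,"ty": 0,"tz": 0,"jaw": 20},
    {"rx": 0,"ry": 0,"rz": 0,"tx": 0,"ty": 0,"tz": 0,"jaw": 20},
    {"rx": 0,"ry": 0,"rz": 0,"tx": 0,"ty": 0,"tz": 0,"jaw": 20}
  ]
}}

```text
t: 10.92
tool_pos: [436.7, 268.5, 8.6]
tool_rot: [-0.001, 0.993, 0.116, 0.001]
contact_force: [-1.3, -0.6, 6.5]
width: 24.6
grip_force: 60.0
```

Call:
{"fn": "carry_out", "kwargs": {
  "commands": [
    {"rx": 0,"ry": 0,"rz": 0,"tx": 0,"ty": 0,"tz": -15,"jaw": 20},
    {"rx": 0,"ry": 0,"rz": 0,"tx": 0,"ty": 0,"tz": -30,"jaw": 20},
    {"rx": 0,"ry": 0,"rz": 0.119,"tx": 0,"ty": 0,"tz": -30,"jaw": 20},
    {"rx": 0,"ry": 0,"rz": 0.119,"tx": 0,"ty": 0,"tz": -30,"jaw": 20},
    {"rx": 0,"ry": 0,"rz": 0.119,"tx": 0,"ty": 0,"tz": -15,"jaw": 20},
    {"rx": 0,"ry": 0,"rz": 0.119,"tx": 0,"ty": 0,"tz": 0,"jaw": 20},
    {"rx": 0,"ry": 0,"rz": 0.119,"tx": 0,"ty": 0,"tz": 0,"jaw": 20},
    {"rx": 0,"ry": 0,"rz": 0.119,"tx": 0,"ty": 0,"tz": 0,"jaw": 20},
    {"rx": 0,"ry": 0,"rz": 0.119,"tx": 0,"ty": 0,"tz": 0,"jaw": 20},
    {"rx": 0,"ry": 0,"rz": 0.119,"tx": 0,"ty": 0,"tz": 0,"jaw": 20},
    {"rx": 0,"ry": 0,"rz": 0.119,"tx": 0,"ty": 0,"tz": 0,"jaw": 20},
    {"rx": 0,"ry": 0,"rz": 0.119,"tx": 0,"ty": 0,"tz": 0,"jaw": 20},
    {"rx": 0,"ry": 0,"rz": 0.119,"tx": 0,"ty": 0,"tz": 0,"jaw": 20},
    {"rx": 0,"ry": 0,"rz": 0.119,"tx": 0,"ty": 0,"tz": 0,"jaw": 20},
    {"rx": 0,"ry": 0,"rz": 0.119,"tx": 0,"ty": 0,"tz": 0,"jaw": 20},
    {"rx": 0,"ry": 0,"rz": 0.119,"tx": 0,"ty": 0,"tz": 0,"jaw": 20}
  ]
}}

```text
t: 12.25
tool_pos: [435.7, 267.7, 127.2]
tool_rot: [0.0, 0.752, -0.66, -0.0]
contact_force: [-0.9, 0.6, -1.9]
width: 25.0
grip_force: 59.1
```

Call:
{"fn": "carry_out", "kwargs": {
  "commands": [
    {"rx": 0,"ry": 0,"rz": 0,"tx": 25,"ty": -18,"tz": 0,"jaw": 20},
    {"rx": 0,"ry": 0,"rz": 0,"tx": 25,"ty": -18,"tz": 0,"jaw": 20},
    {"rx": 0,"ry": 0,"rz": 0,"tx": 25,"ty": -18,"tz": 0,"jaw": 20},
    {"rx": 0,"ry": 0,"rz": 0,"tx": 25,"ty": -18,"tz": 0,"jaw": 20},
    {"rx": 0,"ry": 0,"rz": 0,"tx": 25,"ty": -18,"tz": 0,"jaw": 20},
    {"rx": 0,"ry": 0,"rz": 0,"tx": 25,"ty": -18,"tz": 0,"jaw": 20},
    {"rx": 0,"ry": 0,"rz": 0,"tx": 25,"ty": -18,"tz": 20,"jaw": 20},
    {"rx": 0,"ry": 0,"rz": 0,"tx": 25,"ty": -20,"tz": 30,"jaw": 20},
    {"rx": 0,"ry": 0,"rz": 0,"tx": 0,"ty": 0,"tz": 0,"jaw": 20},
    {"rx": 0,"ry": 0,"rz": 0,"tx": 0,"ty": 0,"tz": 0,"jaw": 20},
    {"rx": 0,"ry": 0,"rz": 0,"tx": 0,"ty": 0,"tz": 0,"jaw": 20}
  ]
}}

```text
t: 13.17
tool_pos: [606.5, 90.5, 78.9]
tool_rot: [0.0, 0.753, -0.658, -0.0]
contact_force: [-0.9, -0.4, -0.6]
width: 24.6
grip_force: 59.3
```

```bash
python3 - <<'E'
from h import *
plan(608.6,89.0,11,-82.4); P=pose()
im,d=imaging.get_image("wrist"); cv2.imwrite("pics/w4.png",im); W=wcloud(d,P); L=(W-P[0])@P[1]
k=(L[...,2]>-25)&(L[...,2]<-12)&(np.abs(L[...,0])<45)&(abs(L[...,1])<20)&(im[...,2]>im[...,0]*1.5)
b=blob(k); print("held, tool frame",rect(L[b[:,1],b[:,0]]),np.percentile(L[k],[1,99],axis=0).round(1))
E
```

```text
at [606.5  90.5  78.9] yaw -82.2 tilt [-0.01 -0.01] | rz 0.003 tx 1.8 ty -1.9 tz 67.9 L 2.6
held, tool frame (array([-0.1, -0.4]), array([51.1, 28.8]), 0.5) [[-24.  -13.8 -21.1]
 [ 25.1  13.  -13.4]]
```

View pics/w4.png

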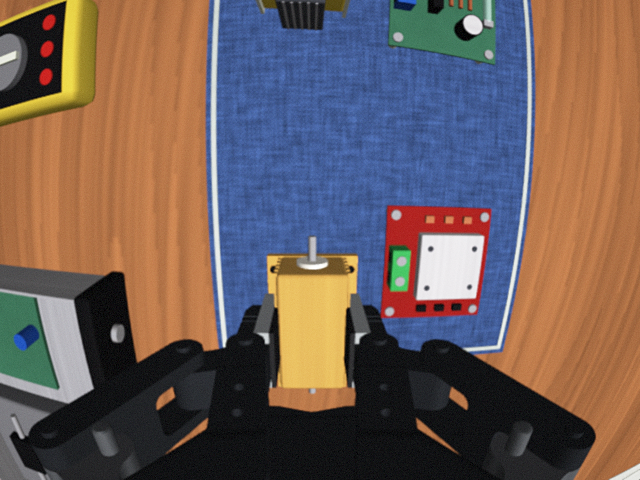

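The resistor is held centred at (312,330). The green terminal block at (400,270) lies level with it on the red board, and the strip is free.

Call:
{"fn": "carry_out", "kwargs": {
  "commands": [
    {"rx": 0,"ry": 0,"rz": 0.003,"tx": 2,"ty": -2,"tz": 25,"jaw": 20},
    {"rx": 0,"ry": 0,"rz": 0,"tx": 0,"ty": 0,"tz": 25,"jaw": 20},
    {"rx": 0,"ry": 0,"rz": 0,"tx": 0,"ty": 0,"tz": 8,"jaw": 20},
    {"rx": 0,"ry": 0,"rz": 0,"tx": 0,"ty": 0,"tz": 4,"jaw": 20},
    {"rx": 0,"ry": 0,"rz": 0,"tx": 0,"ty": 0,"tz": 3,"jaw": 20},
    {"rx": 0,"ry": 0,"rz": 0,"tx": 0,"ty": 0,"tz": 0,"jaw": 20},
    {"rx": 0,"ry": 0,"rz": 0,"tx": 0,"ty": 0,"tz": 0,"jaw": 20},
    {"rx": 0,"ry": 0,"rz": 0,"tx": 0,"ty": 0,"tz": 0,"jaw": 20},
    {"rx": 0,"ry": 0,"rz": 0,"tx": 0,"ty": 0,"tz": 0,"jaw": 20}
  ]
}}

```text
t: 13.97
tool_pos: [609.4, 89.0, 14.8]
tool_rot: [-0.001, 0.753, -0.659, 0.0]
contact_force: [-1.1, 0.6, -1.5]
width: 24.9
grip_force: 59.3
```

```bash
python3 -c "
from h import *
plan(608.6,89.0,11,-82.4)"
```

```text
at [609.4  89.   14.8] yaw -82.4 tilt [0.09 0.03] | rz 0.0 tx -0.1 ty 0.8 tz 3.8 L 0.8
```

Call:
{"fn": "carry_out", "kwargs": {
  "commands": [
    {"rx": 0,"ry": 0,"rz": 0,"tx": 0,"ty": 0,"tz": 2.5,"jaw": 20},
    {"rx": 0,"ry": 0,"rz": 0,"tx": 0,"ty": 0,"tz": 1.5,"jaw": 20},
    {"rx": 0,"ry": 0,"rz": 0,"tx": 0,"ty": 0,"tz": 0,"jaw": 20},
    {"rx": 0,"ry": 0,"rz": 0,"tx": 0,"ty": 0,"tz": 0,"jaw": 20},
    {"rx": 0,"ry": 0,"rz": 0,"tx": 0,"ty": 0,"tz": 0,"jaw": 35},
    {"rx": 0,"ry": 0,"rz": 0,"tx": 0,"ty": 0,"tz": 0,"jaw": 42},
    {"rx": 0,"ry": 0,"rz": 0,"tx": 0,"ty": 0,"tz": 0,"jaw": 42},
    {"rx": 0,"ry": 0,"rz": 0,"tx": 0,"ty": 0,"tz": 0,"jaw": 42},
    {"rx": 0,"ry": 0,"rz": 0,"tx": 0,"ty": 0,"tz": -15,"jaw": 42},
    {"rx": 0,"ry": 0,"rz": 0,"tx": 0,"ty": 0,"tz": -35,"jaw": 42},
    {"rx": 0,"ry": 0,"rz": 0,"tx": 0,"ty": 0,"tz": -40,"jaw": 60},
    {"rx": 0,"ry": 0,"rz": 0,"tx": 0,"ty": 0,"tz": -40,"jaw": 60}
  ]
}}

```text
t: 14.97
tool_pos: [608.1, 88.4, 140.6]
tool_rot: [0.001, 0.753, -0.659, -0.0]
contact_force: [1.5, 0.8, 0.4]
width: 59.8
grip_force: 0.0
```

Call:
{"fn": "carry_out", "kwargs": {
  "commands": [
    {"rx": 0,"ry": 0,"rz": 0,"tx": -28,"ty": 11.5,"tz": 0,"jaw": 60},
    {"rx": 0,"ry": 0,"rz": 0,"tx": -28,"ty": 11.5,"tz": 0,"jaw": 60},
    {"rx": 0,"ry": 0,"rz": 0,"tx": -28,"ty": 11.5,"tz": 0,"jaw": 60},
    {"rx": 0,"ry": 0,"rz": 0,"tx": -28,"ty": 11.5,"tz": 0,"jaw": 60},
    {"rx": 0,"ry": 0,"rz": 0,"tx": -28,"ty": 11.5,"tz": 0,"jaw": 60},
    {"rx": 0,"ry": 0,"rz": 0,"tx": -28,"ty": 11.5,"tz": 0,"jaw": 60},
    {"rx": 0,"ry": 0,"rz": 0,"tx": -28,"ty": 11.5,"tz": 0,"jaw": 60},
    {"rx": 0,"ry": 0,"rz": 0,"tx": -28,"ty": 11.5,"tz": 0,"jaw": 60},
    {"rx": 0,"ry": 0,"rz": 0,"tx": -28,"ty": 11.5,"tz": 0,"jaw": 60},
    {"rx": 0,"ry": 0,"rz": 0,"tx": -28,"ty": 11.5,"tz": 0,"jaw": 60},
    {"rx": 0,"ry": 0,"rz": 0,"tx": -28,"ty": 11.5,"tz": 0,"jaw": 60},
    {"rx": 0,"ry": 0,"rz": 0,"tx": -25,"ty": 11.5,"tz": 0,"jaw": 60},
    {"rx": 0,"ry": 0,"rz": 0,"tx": 0,"ty": 0,"tz": 0,"jaw": 60},
    {"rx": 0,"ry": 0,"rz": 0,"tx": 0,"ty": 0,"tz": 0,"jaw": 60},
    {"rx": 0,"ry": 0,"rz": 0,"tx": 0,"ty": 0,"tz": 0,"jaw": 60}
  ]
}}

```text
t: 16.22
tool_pos: [427.9, 400.4, 139.6]
tool_rot: [0.0, 0.753, -0.658, 0.0]
contact_force: [1.0, -0.7, 0.0]
width: 59.7
grip_force: 0.0
```

```bash
cat >> h.py <<'E'
def tcloud():
    im,d=imaging.get_image("top"); m=imaging.camera_model("top"); R=np.array(m["R"]);t=np.array(m["t"])
    v,u=np.mgrid[:480,:640]; return im,(np.stack([(u-m["cx"])/m["fx"]*d,(v-m["cy"])/m["fy"]*d,d],-1)-t)@R
E
python3 - <<'E'
from h import *
P=pose(); im,d=imaging.get_image("wrist"); W=wcloud(d,P); r=top(W,(428,401),44,52,35)[:2]; print("cap",r)
plan(*r[0][0],12,-82.4)
im,W=tcloud(); cv2.imwrite("pics/top2.png",im); print("resist",top(W,(608.6,89),22,34,45)[:2])
E
```

```text
cap ((array([427.7, 401.1]), array([30.9, 30.5]), 8.9), np.float64(49.5))
at [428.1 400.  139.7] yaw -82.4 tilt [-0.01 -0.02] | rz -0.0 tx -1.1 ty 0.3 tz 127.7 L 1.2
resist ((array([609.3,  88.7]), array([27.9, 51.6]), 8.7), np.float64(29.6))
```

Call:
{"fn": "carry_out", "kwargs": {
  "commands": [
    {"rx": 0,"ry": 0,"rz": 0,"tx": -1,"ty": 0,"tz": 30,"jaw": 60},
    {"rx": 0,"ry": 0,"rz": 0,"tx": 0,"ty": 0,"tz": 35,"jaw": 60},
    {"rx": 0,"ry": 0,"rz": 0,"tx": 0,"ty": 0,"tz": 35,"jaw": 60},
    {"rx": 0,"ry": 0,"rz": 0,"tx": 0,"ty": 0,"tz": 18,"jaw": 60},
    {"rx": 0,"ry": 0,"rz": 0,"tx": 0,"ty": 0,"tz": 9,"jaw": 60},
    {"rx": 0,"ry": 0,"rz": 0,"tx": 0,"ty": 0,"tz": 0,"jaw": 60},
    {"rx": 0,"ry": 0,"rz": 0,"tx": 0,"ty": 0,"tz": 0,"jaw": 60},
    {"rx": 0,"ry": 0,"rz": 0,"tx": 0,"ty": 0,"tz": 0,"jaw": 25},
    {"rx": 0,"ry": 0,"rz": 0,"tx": 0,"ty": 0,"tz": 0,"jaw": 25},
    {"rx": 0,"ry": 0,"rz": 0,"tx": 0,"ty": 0,"tz": 0,"jaw": 25},
    {"rx": 0,"ry": 0,"rz": 0,"tx": 0,"ty": 0,"tz": 0,"jaw": 25},
    {"rx": 0,"ry": 0,"rz": 0,"tx": 0,"ty": 0,"tz": 0,"jaw": 25},
    {"rx": 0,"ry": 0,"rz": 0,"tx": 0,"ty": 0,"tz": 0,"jaw": 25},
    {"rx": 0,"ry": 0,"rz": 0,"tx": 0,"ty": 0,"tz": 0,"jaw": 25}
  ]
}}

```text
t: 17.48
tool_pos: [428.7, 402.6, 14.8]
tool_rot: [-0.002, 0.753, -0.658, 0.0]
contact_force: [-0.3, -0.8, 6.3]
width: 30.8
grip_force: 59.2
```

Call:
{"fn": "carry_out", "kwargs": {
  "commands": [
    {"rx": 0,"ry": 0,"rz": 0,"tx": 0,"ty": 0,"tz": -15,"jaw": 25},
    {"rx": 0,"ry": 0,"rz": 0,"tx": 0,"ty": 0,"tz": -30,"jaw": 25},
    {"rx": 0,"ry": 0,"rz": 0,"tx": 0,"ty": 0,"tz": -35,"jaw": 25},
    {"rx": 0,"ry": 0,"rz": 0,"tx": 0,"ty": 0,"tz": -30,"jaw": 25},
    {"rx": 0,"ry": 0,"rz": 0,"tx": 34,"ty": -5,"tz": 0,"jaw": 25},
    {"rx": 0,"ry": 0,"rz": 0,"tx": 35,"ty": -5,"tz": 0,"jaw": 25},
    {"rx": 0,"ry": 0,"rz": 0,"tx": 35,"ty": -5,"tz": 0,"jaw": 25},
    {"rx": 0,"ry": 0,"rz": 0,"tx": 35,"ty": -5,"tz": 0,"jaw": 25},
    {"rx": 0,"ry": 0,"rz": 0,"tx": 35,"ty": -5,"tz": 0,"jaw": 25},
    {"rx": 0,"ry": 0,"rz": 0,"tx": 35,"ty": -5,"tz": 0,"jaw": 25},
    {"rx": 0,"ry": 0,"rz": 0,"tx": 35,"ty": -5,"tz": 0,"jaw": 25},
    {"rx": 0,"ry": 0,"rz": 0,"tx": 35,"ty": -5,"tz": 0,"jaw": 25},
    {"rx": 0,"ry": 0,"rz": 0,"tx": 35,"ty": -5,"tz": 0,"jaw": 25},
    {"rx": 0,"ry": 0,"rz": 0,"tx": 35,"ty": -5,"tz": 0,"jaw": 25},
    {"rx": 0,"ry": 0,"rz": 0,"tx": 35,"ty": -5,"tz": 0,"jaw": 25},
    {"rx": 0,"ry": 0,"rz": 0,"tx": 30,"ty": -4,"tz": 0,"jaw": 25},
    {"rx": 0,"ry": 0,"rz": 0,"tx": 0,"ty": 0,"tz": 0,"jaw": 25},
    {"rx": 0,"ry": 0,"rz": 0,"tx": 0,"ty": 0,"tz": 0,"jaw": 25},
    {"rx": 0,"ry": 0,"rz": 0,"tx": 0,"ty": 0,"tz": 0,"jaw": 25}
  ]
}}

```text
t: 19.07
tool_pos: [541.0, -0.9, 122.9]
tool_rot: [-0.0, 0.752, -0.659, -0.0]
contact_force: [0.1, 0.2, -0.6]
width: 30.4
grip_force: 59.5
```

```bash
python3 - <<'E'
from h import *
plan(542.2,-0.7,16.5,-82.4); P=pose()
im,d=imaging.get_image("wrist"); W=wcloud(d,P); L=(W-P[0])@P[1]
for a,b in [(-42,-33),(-33,-25),(-25,0),(0,8),(8,16),(16,30)]:
    k=(L[...,2]>a)&(L[...,2]<b)&(np.abs(L[...,0])<30)&(abs(L[...,1])<22)&(d>0)
    if k.sum()>50: print(a,b,k.sum(),np.percentile(L[k],[1,99],axis=0).round(1).tolist())
E
```

```text
at [541.   -0.9 122.9] yaw -82.4 tilt [0.01 0.02] | rz -0.0 tx 0.0 ty -1.2 tz 106.4 L 1.2
-42 -33 6936 [[-13.1, -19.8, -40.9], [15.7, 19.5, -33.2]]
-33 -25 1365 [[-8.4, -21.6, -32.9], [16.6, 20.9, -25.1]]
-25 0 2874 [[4.3, -21.6, -24.8], [16.6, 21.0, -0.5]]
0 8 445 [[5.6, -15.8, 0.0], [16.6, 14.0, 7.8]]
8 16 307 [[7.6, -14.5, 8.1], [16.6, 13.9, 15.2]]
```

Call:
{"fn": "carry_out", "kwargs": {
  "commands": [
    {"rx": 0,"ry": 0,"rz": 0,"tx": -0.6,"ty": -1,"tz": 30,"jaw": 25},
    {"rx": 0,"ry": 0,"rz": 0,"tx": 0,"ty": 0,"tz": 35,"jaw": 25},
    {"rx": 0,"ry": 0,"rz": 0,"tx": 0,"ty": 0,"tz": 20,"jaw": 25},
    {"rx": 0,"ry": 0,"rz": 0,"tx": 0,"ty": 0,"tz": 10,"jaw": 25},
    {"rx": 0,"ry": 0,"rz": 0,"tx": 0,"ty": 0,"tz": 5,"jaw": 25},
    {"rx": 0,"ry": 0,"rz": 0,"tx": 0,"ty": 0,"tz": 3,"jaw": 25},
    {"rx": 0,"ry": 0,"rz": 0,"tx": 0,"ty": 0,"tz": 0,"jaw": 25},
    {"rx": 0,"ry": 0,"rz": 0,"tx": 0,"ty": 0,"tz": 0,"jaw": 25},
    {"rx": 0,"ry": 0,"rz": 0,"tx": 0,"ty": 0,"tz": 0,"jaw": 25},
    {"rx": 0,"ry": 0,"rz": 0,"tx": 0,"ty": 0,"tz": 0,"jaw": 25}
  ]
}}

```text
t: 19.95
tool_pos: [542.8, -0.1, 20.8]
tool_rot: [-0.001, 0.753, -0.659, 0.001]
contact_force: [0.3, -0.1, -0.6]
width: 30.1
grip_force: 59.5
```

Call:
{"fn": "carry_out", "kwargs": {
  "commands": [
    {"rx": 0,"ry": 0,"rz": 0,"tx": 0.5,"ty": 0.5,"tz": 3,"jaw": 25},
    {"rx": 0,"ry": 0,"rz": 0,"tx": 0,"ty": 0,"tz": 1,"jaw": 25},
    {"rx": 0,"ry": 0,"rz": 0,"tx": 0,"ty": 0,"tz": 0.5,"jaw": 25},
    {"rx": 0,"ry": 0,"rz": 0,"tx": 0,"ty": 0,"tz": 0,"jaw": 25},
    {"rx": 0,"ry": 0,"rz": 0,"tx": 0,"ty": 0,"tz": 0,"jaw": 25},
    {"rx": 0,"ry": 0,"rz": 0,"tx": 0,"ty": 0,"tz": 0,"jaw": 25}
  ]
}}

```text
t: 20.45
tool_pos: [542.1, -0.8, 16.7]
tool_rot: [-0.0, 0.753, -0.658, 0.001]
contact_force: [-2.7, 1.1, 9.5]
width: 30.5
grip_force: 60.5
```

Call:
{"fn": "carry_out", "kwargs": {
  "commands": [
    {"rx": 0,"ry": 0,"rz": 0,"tx": 0,"ty": 0,"tz": 0,"jaw": 40},
    {"rx": 0,"ry": 0,"rz": 0,"tx": 0,"ty": 0,"tz": 0,"jaw": 50},
    {"rx": 0,"ry": 0,"rz": 0,"tx": 0,"ty": 0,"tz": 0,"jaw": 55},
    {"rx": 0,"ry": 0,"rz": 0,"tx": 0,"ty": 0,"tz": 0,"jaw": 55},
    {"rx": 0,"ry": 0,"rz": 0,"tx": 0,"ty": 0,"tz": -15,"jaw": 55},
    {"rx": 0,"ry": 0,"rz": 0,"tx": 0,"ty": 0,"tz": -35,"jaw": 55},
    {"rx": 0,"ry": 0,"rz": 0,"tx": 0,"ty": 0,"tz": -40,"jaw": 75},
    {"rx": 0,"ry": 0,"rz": 0,"tx": 0,"ty": 0,"tz": -40,"jaw": 75},
    {"rx": 0,"ry": 0,"rz": 0,"tx": 30,"ty": 21,"tz": 0,"jaw": 75},
    {"rx": 0,"ry": 0,"rz": 0,"tx": 30,"ty": 21,"tz": 0,"jaw": 75},
    {"rx": 0,"ry": 0,"rz": 0,"tx": 30,"ty": 21,"tz": 0,"jaw": 75},
    {"rx": 0,"ry": 0,"rz": 0,"tx": 30,"ty": 21,"tz": 0,"jaw": 75},
    {"rx": 0,"ry": 0,"rz": 0,"tx": 30,"ty": 21,"tz": 0,"jaw": 75},
    {"rx": 0,"ry": 0,"rz": 0,"tx": 30,"ty": 21,"tz": 0,"jaw": 75},
    {"rx": 0,"ry": 0,"rz": 0,"tx": 0,"ty": 0,"tz": 0,"jaw": 75},
    {"rx": 0,"ry": 0,"rz": 0,"tx": 0,"ty": 0,"tz": 0,"jaw": 75},
    {"rx": 0,"ry": 0,"rz": 0,"tx": 0,"ty": 0,"tz": 0,"jaw": 75}
  ]
}}

```text
t: 21.87
tool_pos: [440.6, -196.0, 145.2]
tool_rot: [-0.0, 0.752, -0.659, -0.0]
contact_force: [-0.8, -0.5, -1.2]
width: 74.9
grip_force: 0.0
```

```bash
python3 - <<'E'
from h import *
import pickle
P=pose(); im,d=imaging.get_image("wrist"); cv2.imwrite("pics/w5.png",im); np.save("w5.npy",d); pickle.dump(P,open("w5.p","wb")); W=wcloud(d,P)
r=top(W,(428,-269),8,45,50)[:2]; print("hs",r)
print("fan",top(W,(559,-285),8,25,45)[:2])
plan(*r[0][0],60,-106.5)
im,W=tcloud(); cv2.imwrite("pics/top3.png",im); print("cap",top(W,(542,-1),44,53,35)[:2])
E
```

```text
hs ((array([ 422.3, -290.7]), array([ 8.5, 50.1]), 72.0), np.float64(33.1))
fan ((array([ 560.3, -288. ]), array([47.4, 50.7]), 8.0), np.float64(13.1))
at [ 440.9 -195.5  145.2] yaw -82.4 tilt [-0.    0.01] | rz 0.421 tx 96.5 ty -9.2 tz 85.2 L 97.0Traceback (most recent call last):
  File "<stdin>", line 7, in <module>
  File "h.py", line 37, in top
    b=blob(m); return rect(W[b[:,1],b[:,0]]),np.round(np.median(W[m>0][:,2]),1),b
  File "h.py", line 23, in blob
    return max(cs,key=cv2.contourArea)[:,0,:]
           ~~~^^^^^^^^^^^^^^^^^^^^^^^^
ValueError: max() iterable argument is empty
```

View pics/w5.png

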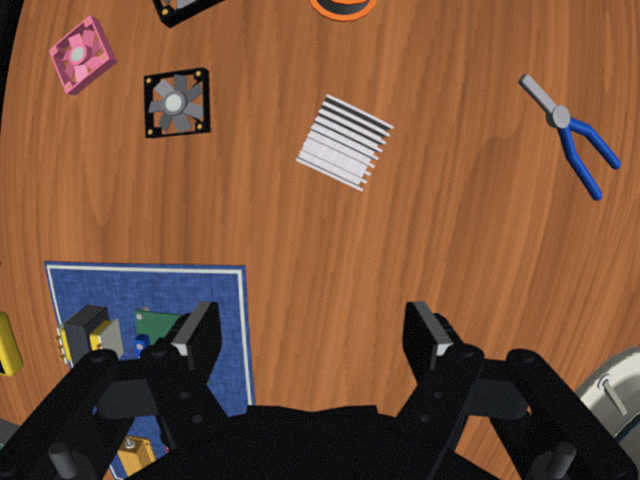

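The heat sink is at (344,143) with its fins split into strips. The small fan is at (177,102), with the pink one at (83,54) and the large one cut off at the top. I refit the heat sink over all its strips.

```bash
python3 - <<'E'
from h import *; import pickle
P=pickle.load(open("w5.p","rb")); W=wcloud(np.load("w5.npy"),P)
for z0 in (6,29):
    m=((W[...,2]>z0)&(W[...,2]<40)&(np.hypot(W[...,0]-428,W[...,1]+269)<48)).astype(np.uint8)
    m=cv2.morphologyEx(m,cv2.MORPH_OPEN,np.ones((2,2))); r=rect(W[m>0]); print(r,np.percentile(W[m>0][:,2],[5,50,95]).round(1))
plan(*r[0],60,r[2]-180)
im,d=imaging.get_image("scene"); m=imaging.camera_model("scene"); R=np.array(m["R"]);t=np.array(m["t"])
v,u=np.mgrid[:480,:640]; W=(np.stack([(u-m["cx"])/m["fx"]*d,(v-m["cy"])/m["fy"]*d,d],-1)-t)@R
for n,c,z0,z1 in [("cap",(542,-1),44,53),("trafo",(634,-74),38,50),("res",(609,89),22,34)]: print(n,top(W,c,z0,z1,40)[:2])
E
```

```text
(array([ 218.3, -157.4]), array([ 65.7, 534.2]), 61.2) [ 4.9 28.  34.8]
(array([ 218.2, -157.3]), array([ 65.7, 534. ]), 61.2) [ 4.9 33.6 35. ]
at [ 441.  -195.3  145.2] yaw -82.3 tilt [-0.01  0.01] | rz 0.637 tx 74.1 ty 213.5 tz 85.2 L 226.0
cap ((array([550.6,  10.7]), array([ 4.5, 12.1]), 46.6), np.float64(46.8))
trafo ((array([641.6, -67.5]), array([30.6, 56.7]), 27.8), np.float64(45.6))
res ((array([606.1,  90.9]), array([31. , 50.1]), 11.4), np.float64(30.7))
```

```bash
python3 - <<'E'
from h import *; import pickle
P=pickle.load(open("w5.p","rb")); W=wcloud(np.load("w5.npy"),P)
for z0 in (8,29):
    m=((W[...,2]>z0)&(W[...,2]<40)&(np.hypot(W[...,0]-428,W[...,1]+269)<48))
    m&=cv2.erode(cv2.dilate(m.astype(np.uint8),np.ones((3,3))),np.ones((3,3)))>0; n,l,s,_=cv2.connectedComponentsWithStats(m.astype(np.uint8))
    m&=s[l,4]>40; r=rect(W[m]); print(r)
plan(*r[0],60,r[2]-180)
E
```

```text
(array([ 428.3, -270.6]), array([50.6, 50.7]), 72.6)
(array([ 428.3, -270.6]), array([50.6, 50.7]), 72.6)
at [ 441.1 -195.1  145.2] yaw -82.3 tilt [-0.01  0.01] | rz 0.438 tx 75.8 ty -10.4 tz 85.2 L 76.6
```

Call:
{"fn": "carry_out", "kwargs": {
  "commands": [
    {"rx": 0,"ry": 0,"rz": 0.11,"tx": 0,"ty": 0,"tz": 0,"jaw": 80},
    {"rx": 0,"ry": 0,"rz": 0.11,"tx": 0,"ty": 0,"tz": 0,"jaw": 80},
    {"rx": 0,"ry": 0,"rz": 0.11,"tx": 0,"ty": 0,"tz": 0,"jaw": 80},
    {"rx": 0,"ry": 0,"rz": 0.108,"tx": 0,"ty": 0,"tz": 0,"jaw": 80},
    {"rx": 0,"ry": 0,"rz": 0,"tx": 25,"ty": -3.5,"tz": 10,"jaw": 80},
    {"rx": 0,"ry": 0,"rz": 0,"tx": 25,"ty": -3.5,"tz": 20,"jaw": 80},
    {"rx": 0,"ry": 0,"rz": 0,"tx": 25,"ty": -3.5,"tz": 25,"jaw": 80},
    {"rx": 0,"ry": 0,"rz": 0,"tx": 0,"ty": 0,"tz": 20,"jaw": 80},
    {"rx": 0,"ry": 0,"rz": 0,"tx": 0,"ty": 0,"tz": 0,"jaw": 80},
    {"rx": 0,"ry": 0,"rz": 0,"tx": 0,"ty": 0,"tz": 0,"jaw": 80},
    {"rx": 0,"ry": 0,"rz": 0,"tx": 0,"ty": 0,"tz": 0,"jaw": 80}
  ]
}}

```text
t: 22.93
tool_pos: [429.4, -270.3, 71.6]
tool_rot: [0.0, -0.592, 0.806, -0.001]
contact_force: [0.0, -0.6, 0.9]
width: 80.1
grip_force: 0.0
```

```bash
python3 -c "
from h import *
plan(428.3,-270.6,12,-107.4)"
```

```text
at [ 429.4 -270.3   71.6] yaw -107.4 tilt [ 0.08 -0.06] | rz 0.001 tx 0.6 ty 0.9 tz 59.6 L 1.1
```

Call:
{"fn": "carry_out", "kwargs": {
  "commands": [
    {"rx": 0,"ry": 0,"rz": 0,"tx": 0.6,"ty": 0.9,"tz": 25,"jaw": 80},
    {"rx": 0,"ry": 0,"rz": 0,"tx": 0,"ty": 0,"tz": 20,"jaw": 80},
    {"rx": 0,"ry": 0,"rz": 0,"tx": 0,"ty": 0,"tz": 11,"jaw": 80},
    {"rx": 0,"ry": 0,"rz": 0,"tx": 0,"ty": 0,"tz": 4,"jaw": 80},
    {"rx": 0,"ry": 0,"rz": 0,"tx": 0,"ty": 0,"tz": 0,"jaw": 65},
    {"rx": 0,"ry": 0,"rz": 0,"tx": 0,"ty": 0,"tz": 0,"jaw": 55},
    {"rx": 0,"ry": 0,"rz": 0,"tx": 0,"ty": 0,"tz": 0,"jaw": 40},
    {"rx": 0,"ry": 0,"rz": 0,"tx": 0,"ty": 0,"tz": 0,"jaw": 40},
    {"rx": 0,"ry": 0,"rz": 0,"tx": 0,"ty": 0,"tz": 0,"jaw": 40},
    {"rx": 0,"ry": 0,"rz": 0,"tx": 0,"ty": 0,"tz": 0,"jaw": 40},
    {"rx": 0,"ry": 0,"rz": 0,"tx": 0,"ty": 0,"tz": 0,"jaw": 40},
    {"rx": 0,"ry": 0,"rz": 0,"tx": 0,"ty": 0,"tz": 0,"jaw": 40}
  ]
}}

```text
t: 23.93
tool_pos: [428.7, -271.3, 12.2]
tool_rot: [0.001, -0.592, 0.806, -0.002]
contact_force: [0.4, 1.9, 7.2]
width: 48.9
grip_force: 64.1
```

Call:
{"fn": "carry_out", "kwargs": {
  "commands": [
    {"rx": 0,"ry": 0,"rz": 0,"tx": 0,"ty": 0,"tz": -15,"jaw": 40},
    {"rx": 0,"ry": 0,"rz": -0.109,"tx": 0,"ty": 0,"tz": -30,"jaw": 40},
    {"rx": 0,"ry": 0,"rz": -0.109,"tx": 0,"ty": 0,"tz": -35,"jaw": 40},
    {"rx": 0,"ry": 0,"rz": -0.109,"tx": 0,"ty": 0,"tz": -35,"jaw": 40},
    {"rx": 0,"ry": 0,"rz": -0.109,"tx": 0,"ty": 0,"tz": -20,"jaw": 40},
    {"rx": 0,"ry": 0,"rz": 0,"tx": -30,"ty": -13,"tz": 0,"jaw": 40},
    {"rx": 0,"ry": 0,"rz": 0,"tx": -30,"ty": -13,"tz": 0,"jaw": 40},
    {"rx": 0,"ry": 0,"rz": 0,"tx": -30,"ty": -13,"tz": 0,"jaw": 40},
    {"rx": 0,"ry": 0,"rz": 0,"tx": -30,"ty": -13,"tz": 0,"jaw": 40},
    {"rx": 0,"ry": 0,"rz": 0,"tx": -30,"ty": -13,"tz": 0,"jaw": 40},
    {"rx": 0,"ry": 0,"rz": 0,"tx": -30,"ty": -13,"tz": 0,"jaw": 40},
    {"rx": 0,"ry": 0,"rz": 0,"tx": -30,"ty": -13,"tz": 0,"jaw": 40},
    {"rx": 0,"ry": 0,"rz": 0,"tx": -30,"ty": -13,"tz": 0,"jaw": 40},
    {"rx": 0,"ry": 0,"rz": 0,"tx": -30,"ty": -13,"tz": 0,"jaw": 40},
    {"rx": 0,"ry": 0,"rz": 0,"tx": -30,"ty": -13,"tz": 0,"jaw": 40},
    {"rx": 0,"ry": 0,"rz": 0,"tx": -33,"ty": -13,"tz": 0,"jaw": 40},
    {"rx": 0,"ry": 0,"rz": 0,"tx": 0,"ty": 0,"tz": 0,"jaw": 40},
    {"rx": 0,"ry": 0,"rz": 0,"tx": 0,"ty": 0,"tz": 0,"jaw": 40},
    {"rx": 0,"ry": 0,"rz": 0,"tx": 0,"ty": 0,"tz": 0,"jaw": 40}
  ]
}}

```text
t: 25.52
tool_pos: [524.9, 77.9, 145.3]
tool_rot: [0.0, 0.752, -0.659, -0.0]
contact_force: [1.1, -0.4, -1.9]
width: 48.7
grip_force: 63.1
```

```bash
python3 - <<'E'
from h import *
plan(526.3,77.7,35,-82.5); P=pose()
im,d=imaging.get_image("wrist"); cv2.imwrite("pics/w6.png",im); W=wcloud(d,P); L=(W-P[0])@P[1]
for a,b in [(-40,-22),(-22,-10),(-10,0),(0,8),(8,16)]:
    k=(L[...,2]>a)&(L[...,2]<b)&(np.abs(L[...,0])<35)&(abs(L[...,1])<20)&(d>0)
    if k.sum()>50: print(a,b,k.sum(),np.percentile(L[k],[1,50,99],axis=0).round(1).tolist())
k=(L[...,2]>-26)&(L[...,2]<-16)&(np.abs(L[...,0])<35)&(abs(L[...,1])<24)&(d>0); print(rect(L[k]))
im,W=tcloud(); print("cap",top(W,(542,-1),44,53,35)[:2])
E
```

```text
at [524.9  77.9 145.3] yaw -82.5 tilt [-0.03 -0.01] | rz 0.001 tx 0.4 ty -1.3 tz 110.3 L 1.4
-40 -22 1618 [[-24.6, -19.6, -23.4], [1.3, 1.2, -22.3], [25.3, 19.7, -22.0]]
-22 -10 11819 [[-24.5, -19.6, -22.0], [5.4, 0.0, -18.9], [25.2, 19.5, -11.0]]
-10 0 813 [[24.4, -19.6, -9.9], [24.9, -0.3, -5.9], [25.5, 19.7, -0.1]]
0 8 556 [[24.4, -19.3, 0.1], [24.9, 0.1, 3.2], [25.4, 19.6, 7.9]]
8 16 397 [[24.4, -19.6, 8.1], [24.9, 0.1, 11.2], [25.4, 19.4, 14.4]]
(array([-0.2,  0. ]), array([48., 52.]), 90.0)Traceback (most recent call last):
  File "<stdin>", line 8, in <module>
  File "h.py", line 37, in top
    b=blob(m); return rect(W[b[:,1],b[:,0]]),np.round(np.median(W[m>0][:,2]),1),b
  File "h.py", line 23, in blob
    return max(cs,key=cv2.contourArea)[:,0,:]
           ~~~^^^^^^^^^^^^^^^^^^^^^^^^
ValueError: max() iterable argument is empty
```

View pics/w6.png

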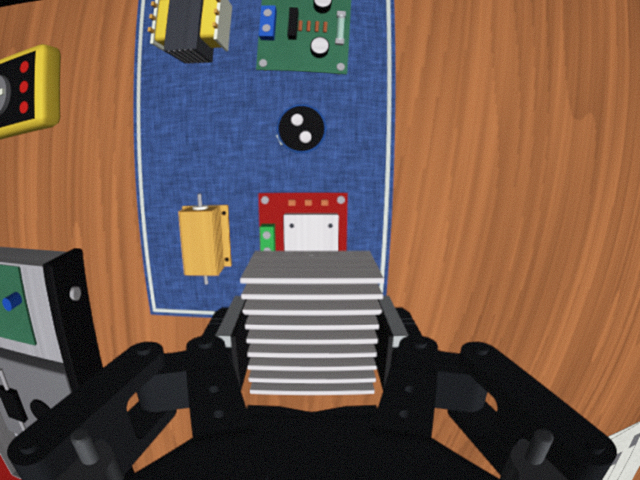

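The resistor at (200,240), capacitor at (301,128) and transformer at (185,25) stand as wanted. The heat sink is centred in the grip, with the plate at (311,232) just ahead of it.

Call:
{"fn": "carry_out", "kwargs": {
  "commands": [
    {"rx": 0,"ry": 0,"rz": 0,"tx": 0.4,"ty": -1.3,"tz": 30,"jaw": 40},
    {"rx": 0,"ry": 0,"rz": 0,"tx": 0,"ty": 0,"tz": 30,"jaw": 40},
    {"rx": 0,"ry": 0,"rz": 0,"tx": 0,"ty": 0,"tz": 20,"jaw": 40},
    {"rx": 0,"ry": 0,"rz": 0,"tx": 0,"ty": 0,"tz": 12,"jaw": 40},
    {"rx": 0,"ry": 0,"rz": 0,"tx": 0,"ty": 0,"tz": 6,"jaw": 40},
    {"rx": 0,"ry": 0,"rz": 0,"tx": 0,"ty": 0,"tz": 3,"jaw": 40},
    {"rx": 0,"ry": 0,"rz": 0,"tx": 0,"ty": 0,"tz": 0,"jaw": 40},
    {"rx": 0,"ry": 0,"rz": 0,"tx": 0,"ty": 0,"tz": 0,"jaw": 40},
    {"rx": 0,"ry": 0,"rz": 0,"tx": 0,"ty": 0,"tz": 0,"jaw": 40},
    {"rx": 0,"ry": 0,"rz": 0,"tx": 0,"ty": 0,"tz": 0,"jaw": 40},
    {"rx": 0,"ry": 0,"rz": 0,"tx": 0,"ty": 0,"tz": 0,"jaw": 40}
  ]
}}

```text
t: 26.53
tool_pos: [527.0, 77.8, 45.0]
tool_rot: [-0.001, 0.752, -0.659, 0.0]
contact_force: [-0.4, -0.8, -1.6]
width: 48.9
grip_force: 63.1
```

```bash
python3 -c "
from h import *
plan(526.3,77.7,36.3,-82.5)"
```

```text
at [527.   77.8  45. ] yaw -82.5 tilt [0.07 0.03] | rz 0.0 tx 0.0 ty 0.8 tz 8.7 L 0.8
```

Call:
{"fn": "carry_out", "kwargs": {
  "commands": [
    {"rx": 0,"ry": 0,"rz": 0,"tx": 0,"ty": 0.5,"tz": 3,"jaw": 40},
    {"rx": 0,"ry": 0,"rz": 0,"tx": 0,"ty": 0,"tz": 2,"jaw": 40},
    {"rx": 0,"ry": 0,"rz": 0,"tx": 0,"ty": 0,"tz": 1,"jaw": 40},
    {"rx": 0,"ry": 0,"rz": 0,"tx": 0,"ty": 0,"tz": 0,"jaw": 40},
    {"rx": 0,"ry": 0,"rz": 0,"tx": 0,"ty": 0,"tz": 0,"jaw": 40},
    {"rx": 0,"ry": 0,"rz": 0,"tx": 0,"ty": 0,"tz": 0,"jaw": 40},
    {"rx": 0,"ry": 0,"rz": 0,"tx": 0,"ty": 0,"tz": 0,"jaw": 40}
  ]
}}

```text
t: 27.12
tool_pos: [526.2, 77.6, 38.3]
tool_rot: [-0.0, 0.752, -0.659, 0.0]
contact_force: [-0.5, 0.2, -1.7]
width: 48.8
grip_force: 63.1
```

```bash
python3 -c "
from h import *
plan(526.3,77.7,36.3,-82.5)"
```

```text
at [526.2  77.6  38.3] yaw -82.5 tilt [ 0. -0.] | rz 0.0 tx -0.1 ty -0.1 tz 2.0 L 0.1
```

Call:
{"fn": "carry_out", "kwargs": {
  "commands": [
    {"rx": 0,"ry": 0,"rz": 0,"tx": 0,"ty": 0,"tz": 0.8,"jaw": 40},
    {"rx": 0,"ry": 0,"rz": 0,"tx": 0,"ty": 0,"tz": 0.8,"jaw": 40},
    {"rx": 0,"ry": 0,"rz": 0,"tx": 0,"ty": 0,"tz": 0,"jaw": 40},
    {"rx": 0,"ry": 0,"rz": 0,"tx": 0,"ty": 0,"tz": 0,"jaw": 40},
    {"rx": 0,"ry": 0,"rz": 0,"tx": 0,"ty": 0,"tz": 0,"jaw": 40},
    {"rx": 0,"ry": 0,"rz": 0,"tx": 0,"ty": 0,"tz": 0,"jaw": 40}
  ]
}}

```text
t: 27.62
tool_pos: [526.2, 77.6, 36.7]
tool_rot: [-0.0, 0.752, -0.659, 0.0]
contact_force: [0.1, 0.4, -1.3]
width: 48.9
grip_force: 63.1
```

Call:
{"fn": "carry_out", "kwargs": {
  "commands": [
    {"rx": 0,"ry": 0,"rz": 0,"tx": 0,"ty": 0,"tz": 0.5,"jaw": 40},
    {"rx": 0,"ry": 0,"rz": 0,"tx": 0,"ty": 0,"tz": 0,"jaw": 40},
    {"rx": 0,"ry": 0,"rz": 0,"tx": 0,"ty": 0,"tz": 0,"jaw": 40},
    {"rx": 0,"ry": 0,"rz": 0,"tx": 0,"ty": 0,"tz": 0,"jaw": 40}
  ]
}}

```text
t: 27.95
tool_pos: [526.3, 77.7, 36.3]
tool_rot: [-0.0, 0.752, -0.659, 0.0]
contact_force: [0.4, -0.2, -0.5]
width: 48.7
grip_force: 63.2
```

Call:
{"fn": "carry_out", "kwargs": {
  "commands": [
    {"rx": 0,"ry": 0,"rz": 0,"tx": 0,"ty": 0,"tz": 0.4,"jaw": 40},
    {"rx": 0,"ry": 0,"rz": 0,"tx": 0,"ty": 0,"tz": 0,"jaw": 40},
    {"rx": 0,"ry": 0,"rz": 0,"tx": 0,"ty": 0,"tz": 0,"jaw": 40},
    {"rx": 0,"ry": 0,"rz": 0,"tx": 0,"ty": 0,"tz": 0,"jaw": 40}
  ]
}}

```text
t: 28.28
tool_pos: [526.3, 77.7, 36.2]
tool_rot: [-0.0, 0.752, -0.659, 0.0]
contact_force: [-3.4, -0.1, 4.4]
width: 48.8
grip_force: 63.8
```

Call:
{"fn": "carry_out", "kwargs": {
  "commands": [
    {"rx": 0,"ry": 0,"rz": 0,"tx": 0,"ty": 0,"tz": 0,"jaw": 52},
    {"rx": 0,"ry": 0,"rz": 0,"tx": 0,"ty": 0,"tz": 0,"jaw": 56},
    {"rx": 0,"ry": 0,"rz": 0,"tx": 0,"ty": 0,"tz": 0,"jaw": 60},
    {"rx": 0,"ry": 0,"rz": 0,"tx": 0,"ty": 0,"tz": 0,"jaw": 62},
    {"rx": 0,"ry": 0,"rz": 0,"tx": 0,"ty": 0,"tz": 0,"jaw": 62},
    {"rx": 0,"ry": 0,"rz": 0,"tx": 0,"ty": 0,"tz": -15,"jaw": 62},
    {"rx": 0,"ry": 0,"rz": 0,"tx": 0,"ty": 0,"tz": -30,"jaw": 62},
    {"rx": 0,"ry": 0,"rz": 0,"tx": 0,"ty": 0,"tz": -35,"jaw": 75},
    {"rx": 0,"ry": 0,"rz": 0,"tx": 0,"ty": 0,"tz": -35,"jaw": 80},
    {"rx": 0,"ry": 0,"rz": 0,"tx": 0,"ty": 0,"tz": 0,"jaw": 80},
    {"rx": 0,"ry": 0,"rz": 0,"tx": 0,"ty": 0,"tz": 0,"jaw": 80},
    {"rx": 0,"ry": 0,"rz": 0,"tx": 0,"ty": 0,"tz": 0,"jaw": 80}
  ]
}}

```text
t: 29.28
tool_pos: [525.8, 77.7, 150.4]
tool_rot: [0.0, 0.752, -0.659, -0.0]
contact_force: [0.3, 0.3, -0.3]
width: 80.2
grip_force: 0.0
```

Call:
{"fn": "carry_out", "kwargs": {
  "commands": [
    {"rx": 0,"ry": 0,"rz": 0,"tx": 32,"ty": 1.6,"tz": 0,"jaw": 80},
    {"rx": 0,"ry": 0,"rz": 0,"tx": 33,"ty": 1.6,"tz": 0,"jaw": 80},
    {"rx": 0,"ry": 0,"rz": 0,"tx": 33,"ty": 1.6,"tz": 0,"jaw": 80},
    {"rx": 0,"ry": 0,"rz": 0,"tx": 33,"ty": 1.6,"tz": 0,"jaw": 80},
    {"rx": 0,"ry": 0,"rz": 0,"tx": 33,"ty": 1.6,"tz": 0,"jaw": 80},
    {"rx": 0,"ry": 0,"rz": 0,"tx": 33,"ty": 1.6,"tz": 0,"jaw": 80},
    {"rx": 0,"ry": 0,"rz": 0,"tx": 33,"ty": 1.6,"tz": 0,"jaw": 80},
    {"rx": 0,"ry": 0,"rz": 0,"tx": 33,"ty": 1.6,"tz": 0,"jaw": 80},
    {"rx": 0,"ry": 0,"rz": 0,"tx": 30,"ty": 1.6,"tz": 0,"jaw": 80},
    {"rx": 0,"ry": 0,"rz": 0,"tx": 0,"ty": 0,"tz": 0,"jaw": 80},
    {"rx": 0,"ry": 0,"rz": 0,"tx": 0,"ty": 0,"tz": 0,"jaw": 80},
    {"rx": 0,"ry": 0,"rz": 0,"tx": 0,"ty": 0,"tz": 0,"jaw": 80}
  ]
}}

```text
t: 30.28
tool_pos: [549.4, -214.5, 149.3]
tool_rot: [0.001, 0.752, -0.66, -0.001]
contact_force: [-0.3, 0.3, 0.3]
width: 79.9
grip_force: 0.0
```

```bash
python3 - <<'E'
from h import *
P=pose(); im,d=imaging.get_image("wrist"); cv2.imwrite("pics/w7.png",im); W=wcloud(d,P)
m=(W[...,2]>8)&(W[...,2]<22)&(np.hypot(W[...,0]-560,W[...,1]+288)<42)&(d>0)
n,l,s,_=cv2.connectedComponentsWithStats(m.astype(np.uint8)); m&=s[l,4]>100; r=rect(W[m]); print("fan",r,np.median(W[m][:,2]))
plan(*r[0],5,-82.)
im,W=tcloud(); cv2.imwrite("pics/top4.png",im)
m=(W[...,2]>48)&(W[...,2]<66)&(np.hypot(W[...,0]-526,W[...,1]-78)<42); r=rect(W[m]); print("hs",r,np.median(W[m][:,2]))
print("cap",top(W,(542,-1),44,56,35)[:2])
E
```

```text
fan (array([ 558.5, -288.3]), array([50.3, 51. ]), 9.6) 13.271748825034507
at [ 549.7 -214.   149.8] yaw -82.5 tilt [-0.11  0.03] | rz -0.008 tx 74.8 ty 1.6 tz 144.8 L 74.8
hs (array([526.2,  78. ]), array([50.4, 50. ]), 7.8) 58.19857519088653
cap ((array([541.6,   1.2]), array([29.9, 20.5]), 12.7), np.float64(53.1))
```

View pics/w7.png

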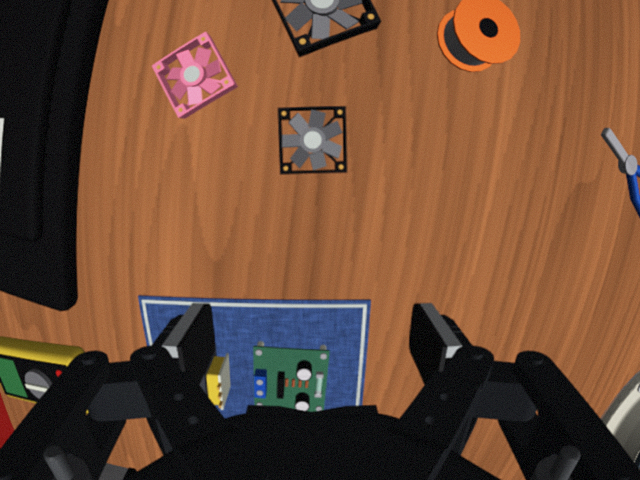

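The small black fan is at (313,140), nearly square to the tool. The pink fan is at (194,75), the large fan at (325,20), and the reel is at (480,35).

Call:
{"fn": "carry_out", "kwargs": {
  "commands": [
    {"rx": 0,"ry": 0,"rz": -0.017,"tx": 0,"ty": 0,"tz": 0,"jaw": 68},
    {"rx": 0,"ry": 0,"rz": 0,"tx": 25,"ty": 1,"tz": 10,"jaw": 68},
    {"rx": 0,"ry": 0,"rz": 0,"tx": 25,"ty": 1,"tz": 25,"jaw": 68},
    {"rx": 0,"ry": 0,"rz": 0,"tx": 25,"ty": 0,"tz": 25,"jaw": 68},
    {"rx": 0,"ry": 0,"rz": 0,"tx": 0,"ty": 0,"tz": 30,"jaw": 68},
    {"rx": 0,"ry": 0,"rz": 0,"tx": 0,"ty": 0,"tz": 20,"jaw": 68},
    {"rx": 0,"ry": 0,"rz": 0,"tx": 0,"ty": 0,"tz": 10,"jaw": 68},
    {"rx": 0,"ry": 0,"rz": 0,"tx": 0,"ty": 0,"tz": 5,"jaw": 68},
    {"rx": 0,"ry": 0,"rz": 0,"tx": 0,"ty": 0,"tz": 0,"jaw": 68},
    {"rx": 0,"ry": 0,"rz": 0,"tx": 0,"ty": 0,"tz": 0,"jaw": 68},
    {"rx": 0,"ry": 0,"rz": 0,"tx": 0,"ty": 0,"tz": 0,"jaw": 68},
    {"rx": 0,"ry": 0,"rz": 0,"tx": 0,"ty": 0,"tz": 0,"jaw": 68}
  ]
}}

```text
t: 31.38
tool_pos: [560.3, -289.3, 27.5]
tool_rot: [-0.001, 0.758, -0.653, 0.001]
contact_force: [-0.1, 0.3, 0.0]
width: 67.9
grip_force: 0.0
```

```bash
python3 -c "
from h import *
plan(558.5,-288.3,2,-81.5)"
```

```text
at [ 560.3 -289.3   27.5] yaw -81.5 tilt [ 0.16 -0.05] | rz 0.0 tx -1.2 ty 1.7 tz 25.5 L 2.1
```

Call:
{"fn": "carry_out", "kwargs": {
  "commands": [
    {"rx": 0,"ry": 0,"rz": 0,"tx": -1,"ty": 1,"tz": 10,"jaw": 68},
    {"rx": 0,"ry": 0,"rz": 0,"tx": 0,"ty": 0,"tz": 8,"jaw": 68},
    {"rx": 0,"ry": 0,"rz": 0,"tx": 0,"ty": 0,"tz": 4,"jaw": 68},
    {"rx": 0,"ry": 0,"rz": 0,"tx": 0,"ty": 0,"tz": 0,"jaw": 68},
    {"rx": 0,"ry": 0,"rz": 0,"tx": 0,"ty": 0,"tz": 0,"jaw": 62},
    {"rx": 0,"ry": 0,"rz": 0,"tx": 0,"ty": 0,"tz": 0,"jaw": 58},
    {"rx": 0,"ry": 0,"rz": 0,"tx": 0,"ty": 0,"tz": 0,"jaw": 58}
  ]
}}

```text
t: 31.97
tool_pos: [558.4, -288.5, 4.1]
tool_rot: [-0.0, 0.757, -0.653, 0.0]
contact_force: [-0.4, -0.1, 0.2]
width: 58.1
grip_force: 0.0
```

```bash
python3 -c "
from h import *
plan(558.5,-288.3,2,-81.5)"
```

```text
at [ 558.4 -288.5    4.1] yaw -81.5 tilt [ 0.03 -0.02] | rz -0.0 tx -0.2 ty -0.1 tz 2.1 L 0.2
```

Call:
{"fn": "carry_out", "kwargs": {
  "commands": [
    {"rx": 0,"ry": 0,"rz": 0,"tx": 0,"ty": 0,"tz": 2,"jaw": 58},
    {"rx": 0,"ry": 0,"rz": 0,"tx": 0,"ty": 0,"tz": 0,"jaw": 54},
    {"rx": 0,"ry": 0,"rz": 0,"tx": 0,"ty": 0,"tz": 0,"jaw": 40},
    {"rx": 0,"ry": 0,"rz": 0,"tx": 0,"ty": 0,"tz": 0,"jaw": 40},
    {"rx": 0,"ry": 0,"rz": 0,"tx": 0,"ty": 0,"tz": 0,"jaw": 40},
    {"rx": 0,"ry": 0,"rz": 0,"tx": 0,"ty": 0,"tz": 0,"jaw": 40},
    {"rx": 0,"ry": 0,"rz": 0,"tx": 0,"ty": 0,"tz": 0,"jaw": 40},
    {"rx": 0,"ry": 0,"rz": 0,"tx": 0,"ty": 0,"tz": 0,"jaw": 40}
  ]
}}

```text
t: 32.63
tool_pos: [558.4, -288.5, 2.1]
tool_rot: [-0.0, 0.757, -0.653, 0.0]
contact_force: [0.3, 0.4, 4.2]
width: 48.3
grip_force: 62.9
```

Call:
{"fn": "carry_out", "kwargs": {
  "commands": [
    {"rx": 0,"ry": 0,"rz": 0,"tx": 0,"ty": 0,"tz": -15,"jaw": 40},
    {"rx": 0,"ry": 0,"rz": 0.016,"tx": 0,"ty": 0,"tz": -35,"jaw": 40},
    {"rx": 0,"ry": 0,"rz": 0,"tx": 0,"ty": 0,"tz": -35,"jaw": 40},
    {"rx": 0,"ry": 0,"rz": 0,"tx": 0,"ty": 0,"tz": -35,"jaw": 40},
    {"rx": 0,"ry": 0,"rz": 0,"tx": -30,"ty": -1,"tz": -25,"jaw": 40},
    {"rx": 0,"ry": 0,"rz": 0,"tx": -31,"ty": -1,"tz": 0,"jaw": 40},
    {"rx": 0,"ry": 0,"rz": 0,"tx": -31,"ty": -1,"tz": 0,"jaw": 40},
    {"rx": 0,"ry": 0,"rz": 0,"tx": -31,"ty": -1,"tz": 0,"jaw": 40},
    {"rx": 0,"ry": 0,"rz": 0,"tx": -31,"ty": -1,"tz": 0,"jaw": 40},
    {"rx": 0,"ry": 0,"rz": 0,"tx": -31,"ty": -1,"tz": 0,"jaw": 40},
    {"rx": 0,"ry": 0,"rz": 0,"tx": -31,"ty": -1,"tz": 0,"jaw": 40},
    {"rx": 0,"ry": 0,"rz": 0,"tx": -31,"ty": -1,"tz": 0,"jaw": 40},
    {"rx": 0,"ry": 0,"rz": 0,"tx": -31,"ty": -2,"tz": 0,"jaw": 40},
    {"rx": 0,"ry": 0,"rz": 0,"tx": -31,"ty": -2,"tz": 0,"jaw": 40},
    {"rx": 0,"ry": 0,"rz": 0,"tx": -31,"ty": -2,"tz": 0,"jaw": 40},
    {"rx": 0,"ry": 0,"rz": 0,"tx": -28,"ty": -2,"tz": 0,"jaw": 40},
    {"rx": 0,"ry": 0,"rz": 0,"tx": 0,"ty": 0,"tz": 0,"jaw": 40},
    {"rx": 0,"ry": 0,"rz": 0,"tx": 0,"ty": 0,"tz": 0,"jaw": 40},
    {"rx": 0,"ry": 0,"rz": 0,"tx": 0,"ty": 0,"tz": 0,"jaw": 40}
  ]
}}

```text
t: 34.22
tool_pos: [525.2, 78.4, 146.3]
tool_rot: [0.0, 0.752, -0.659, -0.0]
contact_force: [-0.0, -1.1, -0.6]
width: 48.2
grip_force: 62.5
```

```bash
python3 - <<'E'
from h import *
plan(526.2,77.9,61.2,-82.4); P=pose()
im,d=imaging.get_image("wrist"); cv2.imwrite("pics/w8.png",im); W=wcloud(d,P); L=(W-P[0])@P[1]
for a,b in [(-22,-15),(-15,-8),(-8,-2),(-2,3)]:
    k=(L[...,2]>a)&(L[...,2]<b)&(np.abs(L[...,0])<35)&(abs(L[...,1])<20)&(d>0)
    if k.sum()>50: print(a,b,k.sum(),np.percentile(L[k],[1,50,99],axis=0).round(1).tolist())
E
```

```text
at [525.2  78.4 146.3] yaw -82.4 tilt [-0.06 -0.02] | rz -0.0 tx 0.6 ty -0.9 tz 85.1 L 1.1
-15 -8 4391 [[-24.5, -19.6, -12.9], [2.6, 0.1, -11.3], [25.5, 19.7, -8.1]]
-8 -2 5256 [[-23.7, -19.4, -7.9], [3.2, 0.5, -5.2], [25.4, 19.5, -2.1]]
-2 3 1196 [[-24.1, -19.4, -2.0], [11.1, -0.3, 0.2], [25.7, 19.2, 2.8]]
```

View pics/w8.png

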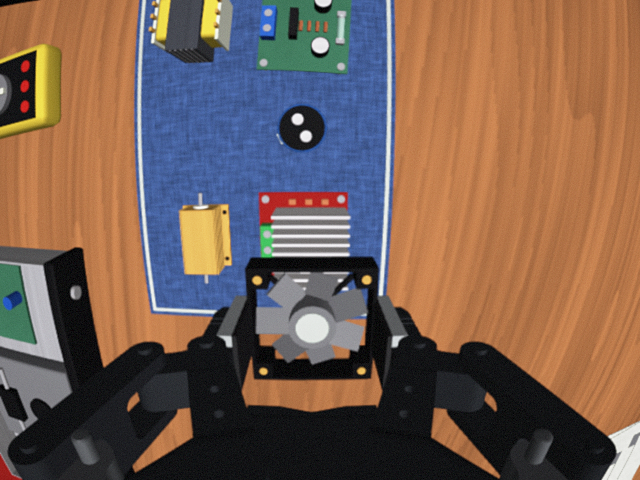

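The fan is held level and centred at (312,325), just above the heat sink at (311,240). I lower it gently.

Call:
{"fn": "carry_out", "kwargs": {
  "commands": [
    {"rx": 0,"ry": 0,"rz": 0,"tx": 0.3,"ty": -1,"tz": 25,"jaw": 40},
    {"rx": 0,"ry": 0,"rz": 0,"tx": 0,"ty": 0,"tz": 25,"jaw": 40},
    {"rx": 0,"ry": 0,"rz": 0,"tx": 0,"ty": 0,"tz": 15,"jaw": 40},
    {"rx": 0,"ry": 0,"rz": 0,"tx": 0,"ty": 0,"tz": 7,"jaw": 40},
    {"rx": 0,"ry": 0,"rz": 0,"tx": 0,"ty": 0,"tz": 3,"jaw": 40},
    {"rx": 0,"ry": 0,"rz": 0,"tx": 0,"ty": 0,"tz": 2,"jaw": 40},
    {"rx": 0,"ry": 0,"rz": 0,"tx": 0,"ty": 0,"tz": 0,"jaw": 40},
    {"rx": 0,"ry": 0,"rz": 0,"tx": 0,"ty": 0,"tz": 0,"jaw": 40},
    {"rx": 0,"ry": 0,"rz": 0,"tx": 0,"ty": 0,"tz": 0,"jaw": 40},
    {"rx": 0,"ry": 0,"rz": 0,"tx": 0,"ty": 0,"tz": 0,"jaw": 40},
    {"rx": 0,"ry": 0,"rz": 0,"tx": 0,"ty": 0,"tz": 0,"jaw": 40},
    {"rx": 0,"ry": 0,"rz": 0,"tx": 0,"ty": 0,"tz": 0,"jaw": 40}
  ]
}}

```text
t: 35.27
tool_pos: [526.7, 78.5, 70.1]
tool_rot: [-0.0, 0.752, -0.659, 0.0]
contact_force: [0.5, 0.2, -1.1]
width: 48.0
grip_force: 62.4
```

```bash
python3 -c "
from h import *
plan(526.2,78.2,61.2,-82.4)"
```

```text
at [526.7  78.5  70.1] yaw -82.4 tilt [0.03 0.01] | rz -0.001 tx 0.2 ty 0.5 tz 8.9 L 0.6
```

Call:
{"fn": "carry_out", "kwargs": {
  "commands": [
    {"rx": 0,"ry": 0,"rz": 0,"tx": 0.2,"ty": 0.3,"tz": 4,"jaw": 40},
    {"rx": 0,"ry": 0,"rz": 0,"tx": 0,"ty": 0,"tz": 2,"jaw": 40},
    {"rx": 0,"ry": 0,"rz": 0,"tx": 0,"ty": 0,"tz": 1,"jaw": 40},
    {"rx": 0,"ry": 0,"rz": 0,"tx": 0,"ty": 0,"tz": 0.5,"jaw": 40},
    {"rx": 0,"ry": 0,"rz": 0,"tx": 0,"ty": 0,"tz": 0,"jaw": 40},
    {"rx": 0,"ry": 0,"rz": 0,"tx": 0,"ty": 0,"tz": 0,"jaw": 40},
    {"rx": 0,"ry": 0,"rz": 0,"tx": 0,"ty": 0,"tz": 0,"jaw": 40},
    {"rx": 0,"ry": 0,"rz": 0,"tx": 0,"ty": 0,"tz": 0,"jaw": 40}
  ]
}}

```text
t: 35.93
tool_pos: [526.4, 78.1, 62.4]
tool_rot: [-0.0, 0.752, -0.659, 0.0]
contact_force: [-0.4, -0.8, -0.9]
width: 48.1
grip_force: 62.4
```

Call:
{"fn": "carry_out", "kwargs": {
  "commands": [
    {"rx": 0,"ry": 0,"rz": 0,"tx": 0,"ty": 0,"tz": 0.6,"jaw": 40},
    {"rx": 0,"ry": 0,"rz": 0,"tx": 0,"ty": 0,"tz": 0.4,"jaw": 40},
    {"rx": 0,"ry": 0,"rz": 0,"tx": 0,"ty": 0,"tz": 0,"jaw": 40},
    {"rx": 0,"ry": 0,"rz": 0,"tx": 0,"ty": 0,"tz": 0,"jaw": 40},
    {"rx": 0,"ry": 0,"rz": 0,"tx": 0,"ty": 0,"tz": 0,"jaw": 40}
  ]
}}

```text
t: 36.35
tool_pos: [526.3, 78.1, 61.3]
tool_rot: [0.0, 0.752, -0.659, -0.0]
contact_force: [-0.0, -0.2, -0.4]
width: 48.3
grip_force: 62.4
```

Call:
{"fn": "carry_out", "kwargs": {
  "commands": [
    {"rx": 0,"ry": 0,"rz": 0,"tx": 0,"ty": 0,"tz": 0.5,"jaw": 40},
    {"rx": 0,"ry": 0,"rz": 0,"tx": 0,"ty": 0,"tz": 0,"jaw": 40},
    {"rx": 0,"ry": 0,"rz": 0,"tx": 0,"ty": 0,"tz": 0,"jaw": 40},
    {"rx": 0,"ry": 0,"rz": 0,"tx": 0,"ty": 0,"tz": 0,"jaw": 40}
  ]
}}

```text
t: 36.68
tool_pos: [526.4, 78.1, 61.1]
tool_rot: [-0.0, 0.752, -0.659, 0.0]
contact_force: [-0.3, 0.0, 2.8]
width: 48.0
grip_force: 62.9
```

Contact is made at 2.8 N, so I release and back away.

Call:
{"fn": "carry_out", "kwargs": {
  "commands": [
    {"rx": 0,"ry": 0,"rz": 0,"tx": 0,"ty": 0,"tz": 0,"jaw": 51},
    {"rx": 0,"ry": 0,"rz": 0,"tx": 0,"ty": 0,"tz": 0,"jaw": 54},
    {"rx": 0,"ry": 0,"rz": 0,"tx": 0,"ty": 0,"tz": 0,"jaw": 58},
    {"rx": 0,"ry": 0,"rz": 0,"tx": 0,"ty": 0,"tz": 0,"jaw": 64},
    {"rx": 0,"ry": 0,"rz": 0,"tx": 0,"ty": 0,"tz": 0,"jaw": 64},
    {"rx": 0,"ry": 0,"rz": 0,"tx": 0,"ty": 0,"tz": -10,"jaw": 64},
    {"rx": 0,"ry": 0,"rz": 0,"tx": 0,"ty": 0,"tz": -30,"jaw": 64},
    {"rx": 0,"ry": 0,"rz": 0,"tx": 0,"ty": 0,"tz": -35,"jaw": 64},
    {"rx": 0,"ry": 0,"rz": 0,"tx": 0,"ty": 0,"tz": -35,"jaw": 64},
    {"rx": 0,"ry": 0,"rz": 0,"tx": -30,"ty": 15,"tz": 0,"jaw": 64},
    {"rx": 0,"ry": 0,"rz": 0,"tx": -30,"ty": 15,"tz": 0,"jaw": 64},
    {"rx": 0,"ry": 0,"rz": 0,"tx": -30,"ty": 15,"tz": 0,"jaw": 64},
    {"rx": 0,"ry": 0,"rz": 0,"tx": -30,"ty": 15,"tz": 0,"jaw": 64},
    {"rx": 0,"ry": 0,"rz": 0,"tx": -30,"ty": 15,"tz": 0,"jaw": 64},
    {"rx": 0,"ry": 0,"rz": 0,"tx": -30,"ty": 15,"tz": 0,"jaw": 64},
    {"rx": 0,"ry": 0,"rz": 0,"tx": -30,"ty": 15,"tz": 0,"jaw": 64},
    {"rx": 0,"ry": 0,"rz": 0,"tx": 0,"ty": 0,"tz": 0,"jaw": 64},
    {"rx": 0,"ry": 0,"rz": 0,"tx": 0,"ty": 0,"tz": 0,"jaw": 64},
    {"rx": 0,"ry": 0,"rz": 0,"tx": 0,"ty": 0,"tz": 0,"jaw": 64}
  ]
}}

```text
t: 38.27
tool_pos: [394.7, 272.5, 171.4]
tool_rot: [-0.0, 0.752, -0.659, 0.0]
contact_force: [-0.3, -0.4, 0.0]
width: 63.8
grip_force: 0.0
```

```bash
python3 - <<'E'
from h import *
im,W=tcloud(); cv2.imwrite("pics/top5.png",cv2.resize(im[170:320,130:490],(792,330)))
for n,c,z0,z1 in [("fan",(526,78),66,85),("hs+fan",(526,78),45,85),("cap",(542,-1),44,58),("trafo",(634,-74),38,55),("res",(609,89),22,36),("spool",(443,-394),32,50),("jar",(546,414),32,50)]:
    m=(W[...,2]>z0)&(W[...,2]<z1)&(np.hypot(W[...,0]-c[0],W[...,1]-c[1])<42)
    print(n,rect(W[m]) if m.sum()>5 else None,np.median(W[m][:,2]).round(1))
print(robot.read_state()["t"])
E
```

```text
fan (array([526.4,  78.3]), array([50.6, 50.1]), 7.9) 71.8
hs+fan (array([526.4,  78.1]), array([50.7, 50.2]), 7.5) 69.5
cap (array([542.3,  -0.6]), array([28.5, 30.8]), 1.1) 52.6
trafo (array([632.4, -74.9]), array([49.7, 53.1]), 1.0) 45.3
res (array([609. ,  88.3]), array([28., 51.]), 8.6) 29.6
spool (array([ 442.9, -394.7]), array([54.5, 51.2]), 88.6) 40.3
jar (array([545.9, 413.7]), array([42. , 41.2]), 45.0) 41.7
38.3167
```

View pics/top5.png

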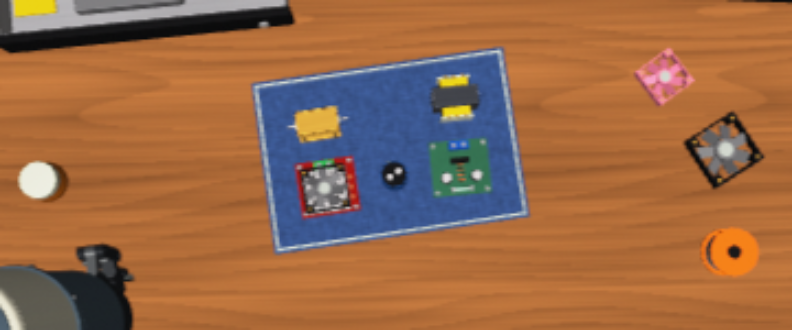

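The crop shows everything in place: the resistor (319,124), fan on heat sink (327,187), capacitor (394,174) and transformer (455,97). The jar (40,181) and reel (733,252) have not moved.

```bash
python3 -c "
from bench import robot; print(robot.finish_job())"
```

```text
the job is handed in; nothing more can be done
None
```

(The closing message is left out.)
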